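# Pack the latch kit and close its case

### The arm

A 6-joint arm with a two-finger parallel gripper is mounted at the origin on the work surface. World frame = base frame: x ahead of the robot, y to its left, z up, the work surface at z = 0. Lengths are in m, angles in rad, forces in N, time in s.
With the tool pointing down it reaches from about 0.25 to 0.725 m from the base axis. Payload 4 kg.
Tool frame: the origin (TCP) lies at the very end of the fingers, on their centre line; the grasp point (between the pads) lies 19 mm behind it; z points along the fingers, y is the direction in which the jaws open and shut (so a half turn about z gives the same grasp; the last joint's range is limited). The gripper opens to 85 mm and grips with 20 to 120 N. Pads are 22 mm wide; open, the fingers measure 114 mm over their backs; the gripper's body (76 mm by 85 mm) begins 54 mm behind the grasp point. The pads swing forward as they close: fully open they stand 13 mm farther back than shut.
Start: joints at [-1.111, 0.241, 0.005, 1.335, 0, 1.571], TCP at [0.222, -0.448, 0.231] pointing down, gripper open.
Joint ranges: [-2.72, 2.72], [-1.05, 1.87], [-1.09, 1.28], [-1.99, 2.15], [-1.42, 1.44], [-3.14, 3.14]. Speed limits (rad/s): [2.79, 2.79, 3.14, 3.14, 3.14, 3.14].

### API

Orientations are given as a unit quaternion [x, y, z, w].
In Python, from workcell import bot, camera gives the robot as it stands. The module is installed in compiled form; this text tells all that it offers.
- The arm moves only by the tool send_rows, never from a script. Its argument "deltas" is a list of rows, each an object with "grip": the opening, from 0 (shut) to 1 (fully open); "translation": the shift along the tool's x, y, z in m, a list of three; "twist": the turn, a rotation vector about the tool's x, y, z in degrees, a list of three. A call has 1 to 5 rows; each row is the pose to reach, as a shift and turn from the pose measured when the call began, along the tool's axes at that moment; what a row does not reach only later rows make up. A row lasts 1/8 s, in which the tool goes at most 62.5 mm and 10.7 degrees, less where a joint would pass 70% of its speed; a pose out of reach is approached as far as the arm can. A call with a gripper value outside its range is refused whole. The fingers move at their own pace and stop on an object; the grip force is fixed at half the most. Time passes only in rows, so rows that repeat a pose let the fingers close. It gives the time, the measured TCP pose, the force and the opening at its end, in the units of the state.
- bot.get_obs(): the state, without advancing time (a new reading comes with each control period).
- camera(name): name is "scene" or "top" or "wrist"; returns a dict with "color" (480x640x3 uint8, blue, green, red), "intrinsics" (3x3 intrinsics, pixels), "xyz" and "rotation" of the camera in the world. Camera axes: x right, y down, z forward; pixel columns grow to the right and rows downward; lengths in m; the calibration is good to about 2 mm. A picture is of the moment at which its call begins. There is no depth.
- bot.job_done(): hands the job in, once; it reports no verdict.
The state is a dict: "clock": time; "joint_pos": joint angles; "joint_vel": joint speeds; "tau": joint torques, N m; "eef_pos": TCP position; "tool_rot": TCP orientation; "ft_force": force on the tool from outside, world axes, zero at the start; "ft_torque": the same for the moment, N m; "grip_width": finger opening in m.
Only numpy, scipy, OpenCV 4.12 (cv2) and the standard library are available. Lean on these libraries where they do the work, as an engineer would, in place of code of your own. Each camera call takes 0.05 s, during which the arm holds its last target.

### The job

Pack the latch kit into the open green case: slide every blue latch plate from the steel rack into a slot of its own in the case's orange block and slip every yellow spring over a post of its own in front of it, all fully home, and only then lower the lid gently, without slamming it, until it is fully closed. Leave the grey latch body, the brass pin and the red mallet where they lie.

Things in the scene. Friction and masses are not known exactly. Their poses are not given: they have to be found in the camera images.
- lid (a joint): hinge angle of the green case's lid, rad: 0 = closed flat on the case, 1.57 = standing upright, 1.9 = stop, leaning back away from the robot. The hinge is stiff and the lid stays at whatever angle it is left; pushing it with a force square to it near its free edge takes about 0.5 to 5 N, and it never drops by itself
- hinge (a point): middle of the hinge line on the case's far top rim, 70.5 mm above the shelf; the case's own axes (x from the front wall to the hinge, y along the hinge line, z up). The underside (inner face) of the lid passes through this line
- lid_edge (a point): middle of the lid's free edge on its outer face (the top face when closed), 160 mm from the hinge line; moves with the lid, a flat sheet 160 mm long, 222 wide, 6 thick, with a steel finger tab 50 wide, 6 thick in the middle of the free edge, 14 mm farther out in the lid's plane; x points from the free edge to the hinge, z out of the outer face
- case: green steel transit case fixed to the shelf, outside 160 (x) x 222 (y) x 70 mm (z), walls and floor 5 mm; origin at the centre of its underside, x from the front wall (robot side) to the hinge wall, z up. Inside, along the hinge wall, lies a orange block, 70 (x) x 208 (y) mm, its top 30 mm above the shelf, with four slots side by side; in front of it stand two steel posts
- slot0 (a point): slot 0 of the orange block: centre of the slot's floor, 8 mm above the shelf, axes as the case. The slot is 54 mm long (x) by 10 mm wide (y) and 22 mm deep, open at the top with a 1.5 mm chamfer; the slots are 45 mm apart in y
- slot1 (a point): slot 1 of the orange block: centre of the slot's floor, 8 mm above the shelf, axes as the case. The slot is 54 mm long (x) by 10 mm wide (y) and 22 mm deep, open at the top with a 1.5 mm chamfer; the slots are 45 mm apart in y
- slot2 (a point): slot 2 of the orange block: centre of the slot's floor, 8 mm above the shelf, axes as the case. The slot is 54 mm long (x) by 10 mm wide (y) and 22 mm deep, open at the top with a 1.5 mm chamfer; the slots are 45 mm apart in y
- slot3 (a point): slot 3 of the orange block: centre of the slot's floor, 8 mm above the shelf, axes as the case. The slot is 54 mm long (x) by 10 mm wide (y) and 22 mm deep, open at the top with a 1.5 mm chamfer; the slots are 45 mm apart in y
- post0 (a point): post 0: centre of the flat seat at its foot, 11 mm above the shelf, axes as the case. The post is 21 mm in diameter, tapering over its last 5 mm to 12 mm at the top, which is 38 mm above this seat; the posts are 100 mm apart
- post1 (a point): post 1: centre of the flat seat at its foot, 11 mm above the shelf, axes as the case. The post is 21 mm in diameter, tapering over its last 5 mm to 12 mm at the top, which is 38 mm above this seat; the posts are 100 mm apart
- rack: steel rack block fixed to the shelf, 78 (x) x 170 (y) x 20 mm (z), origin at the centre of its underside; it has four loose slots 56 x 12 mm, 16 mm deep, 45 mm apart in y, in which the plates stand at the start
- plate0: blue steel latch plate, 52 (x) x 8 (y) x 56 mm (z), 0.17 kg, standing on edge in the rack; origin at the centre of its underside, z up; the same when turned half round about z. In the rack its underside is 4 mm above the shelf. May be absent
- plate1: blue steel latch plate, 52 (x) x 8 (y) x 56 mm (z), 0.17 kg, standing on edge in the rack; origin at the centre of its underside, z up; the same when turned half round about z. In the rack its underside is 4 mm above the shelf. May be absent
- plate2: blue steel latch plate, 52 (x) x 8 (y) x 56 mm (z), 0.17 kg, standing on edge in the rack; origin at the centre of its underside, z up; the same when turned half round about z. In the rack its underside is 4 mm above the shelf. May be absent
- plate3: blue steel latch plate, 52 (x) x 8 (y) x 56 mm (z), 0.17 kg, standing on edge in the rack; origin at the centre of its underside, z up; the same when turned half round about z. In the rack its underside is 4 mm above the shelf. May be absent
- spring0: yellow coil spring, far too stiff for the robot to squeeze (handle it as a rigid tube): 36 mm outside, 24 mm bore, 32 mm tall, 0.07 kg, standing on end on the shelf; origin at its centre, 16 mm above its foot. May be absent
- spring1: yellow coil spring, far too stiff for the robot to squeeze (handle it as a rigid tube): 36 mm outside, 24 mm bore, 32 mm tall, 0.07 kg, standing on end on the shelf; origin at its centre, 16 mm above its foot. May be absent
- latch_body: grey latch body, 75 x 45 x 22 mm, lying on the shelf, origin at the centre of its underside: leave alone
- brass_pin: brass pin 55 mm long, 10 to 16 mm thick, lying along its x on the shelf, origin on its underside: leave alone
- mallet: red wooden mallet lying on the shelf beyond the case, 250 mm long along its x with the 55 x 100 x 55 mm head at +x; origin on the shelf, 100 mm from the head's centre: leave alone
Things that resemble listed ones, but are neither listed nor needed, are in the scene too. Leave any pink look-alike of the plate3 alone. Leave any white look-alike of the plate0 alone.

How it is judged:
By the outcome, as a careful person would: the job done as asked, in the order asked, and still so for the second after the job is handed in, with the robot touching nothing.
Of plate0, plate1, plate2, plate3 only 3 to 4 are there at a start; the rules pass over those that are not, and their reading is None.
Of spring0, spring1 only 1 to 2 are there at a start; the rules pass over those that are not, and their reading is None.
At some moment in a run one of spring0, spring1 may be knocked a few centimetres aside while the robot is not near it.
It also fails if it takes over 210 s, if anything falls off the work surface, if the arm or the gripper's body presses on something with over 40 N, if the wrist force passes 120 N, or if a joint passes its speed limit or range.

## Working session

There is one attempt and no reset: what is moved stays moved. The work goes in short steps, Python scripts to look and compute and a tool call to move; the robot and the scene stay as the last step left them, time stands still between calls to the robot, and variables do not carry over. Pictures are saved under pics/ and viewed, and the job is handed in when it is done.

Besides the shell and the picture viewer there is one more tool, called as name(argument=value, ...) on one line, values as JSON. send_rows: Moves the arm, as the interface text tells. Its arguments: {"type":"object","properties":{"deltas":{"type":"array","items":{"type":"object","properties":{"grip":{"type":"number"},"translation":{"type":"array","items":{"type":"number"}},"twist":{"type":"array","items":{"type":"number"}}}}}},"required":["deltas"]}

```bash
mkdir -p pics; ls; python3 - <<'E'
from workcell import bot,camera
import cv2
print(bot.get_obs())
for n in ["scene","top","wrist"]:
    c=camera(n); cv2.imwrite(f"pics/{n}0.png",c["color"]); print(n,c["intrinsics"],c["xyz"],c["rotation"])
E
```

```text
pics
{'clock': 0.0, 'joint_pos': array([-1.11100852e+00,  2.41430822e-01,  3.72057558e-03,  1.33518710e+00,
       -6.27485770e-06,  1.57081547e+00]), 'joint_vel': array([ 0.0019305 , -0.00051931,  0.00041961,  0.00066047,  0.00020261,
       -0.00231631]), 'tau': array([ 1.44521811e-03, -3.72316432e+01,  2.52409887e+01,  1.71038602e-02,
        2.13392627e-04, -4.43515390e-06]), 'eef_pos': array([ 0.22159806, -0.44751034,  0.23040265]), 'tool_rot': array([ 9.73692221e-01,  2.27864775e-01, -2.42448150e-04, -1.02215159e-03]), 'ft_force': array([-0.58221124,  0.01139329,  0.39970331]), 'ft_torque': array([ 0.03277459,  0.06067038, -0.03370564]), 'grip_width': 0.08546327269690158}
scene [[613.44974373   0.         303.88204986]
 [  0.         613.44974373 243.1787301 ]
 [  0.           0.           1.        ]] [1.05994775 0.98819603 0.85510948] [ 0.21201567  0.8674815  -0.43537671 -0.11389609]
top [[455.29461949   0.         318.32189406]
 [  0.         455.29461949 242.58954525]
 [  0.           0.           1.        ]] [0.45302847 0.03444903 1.24081499] [-0.69718762  0.714878   -0.03667524  0.03916367]
wrist [[340.0714065    0.         318.29497915]
 [  0.         340.0714065  239.20808857]
 [  0.           0.           1.        ]] [ 0.2954748  -0.41152209  0.3741135 ] [ 0.83871294 -0.51976378 -0.08661037  0.13749497]
```

View pics/top0.png

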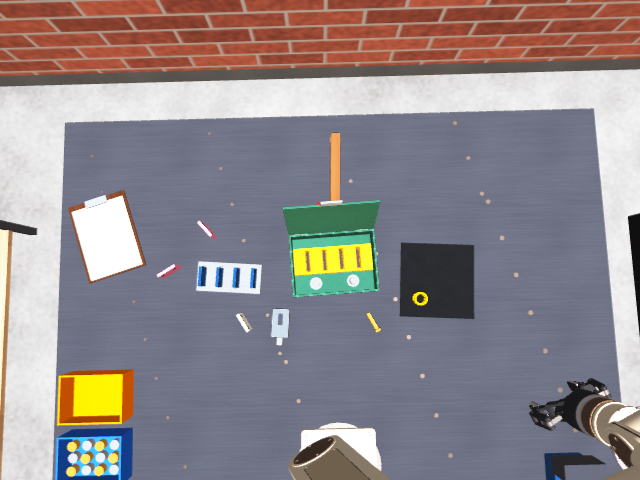

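View pics/scene0.png

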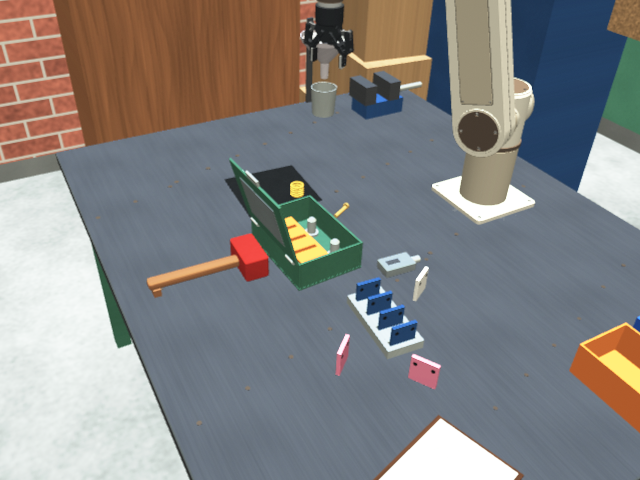

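View pics/wrist0.png

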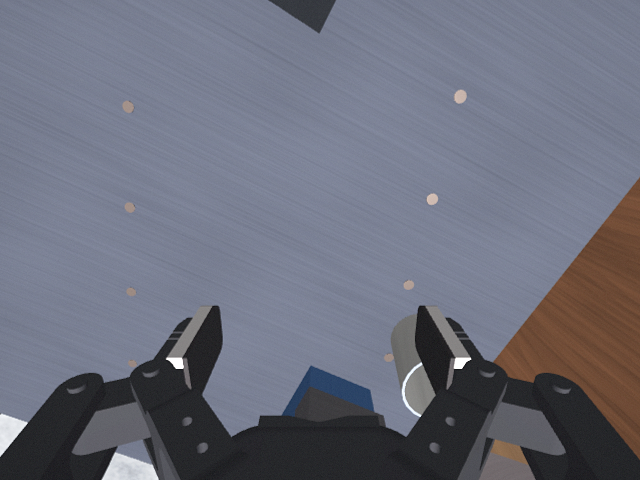

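```bash
cat > h.py <<'E'
import numpy as np,cv2
from scipy.spatial.transform import Rotation as R
from workcell import bot,camera
def ray(c,px,z):
    px=np.atleast_2d(np.array(px,float)); K=c["intrinsics"]
    d=np.c_[(px[:,0]-K[0,2])/K[0,0],(px[:,1]-K[1,2])/K[1,1],np.ones(len(px))]
    d=R.from_quat(c["rotation"]).apply(d); p=np.array(c["xyz"])
    return p+d*((z-p[2])/d[:,2])[:,None]
def proj(c,P):
    P=np.atleast_2d(np.array(P,float)); q=R.from_quat(c["rotation"]).inv().apply(P-np.array(c["xyz"]))
    K=c["intrinsics"]; return np.c_[K[0,0]*q[:,0]/q[:,2]+K[0,2],K[1,1]*q[:,1]/q[:,2]+K[1,2]]
def yawdown(yaw): # tool z down; jaw axis (tool y) at angle yaw from world y ; yaw=0: tool x=+x, y=-y
    return R.from_euler('z',yaw,degrees=True)*R.from_quat([1,0,0,0])
def delta(pos,rot):
    o=bot.get_obs(); r0=R.from_quat(o["tool_rot"])
    t=r0.inv().apply(np.array(pos)-o["eef_pos"]); w=(r0.inv()*rot).as_rotvec(degrees=True)
    print("from",o["eef_pos"].round(4),"yaw",(r0*R.from_quat([1,0,0,0])).as_euler('zyx',degrees=True).round(2),"T",t.round(4),"W",w.round(2),"F",o["ft_force"].round(1),"g",round(o["grip_width"],4),"t",round(o["clock"],2))
def show(c,name,box=None,s=1):
    im=c["color"]
    if box: im=im[box[1]:box[3],box[0]:box[2]]
    im=cv2.resize(im,None,fx=s,fy=s,interpolation=cv2.INTER_CUBIC); cv2.imwrite(f"pics/{name}.png",im)
E
python3 - <<'E'
from h import *
c=camera("top"); show(c,"topcrop",(180,190,480,345),2.6)
# bgr segmentation
hsv=cv2.cvtColor(c["color"],cv2.COLOR_BGR2HSV)
def blobs(lo,hi,box,name,mn=15):
    m=cv2.inRange(hsv,lo,hi); n,l,s,ce=cv2.connectedComponentsWithStats(m)
    for i in range(1,n):
        x,y,w,h,a=s[i]
        if a>mn and box[0]<ce[i][0]<box[2] and box[1]<ce[i][1]<box[3]: print(name,ce[i].round(1),s[i])
blobs((100,120,40),(125,255,255),(190,255,270,300),"blue")
blobs((20,120,120),(35,255,255),(380,230,480,320),"spring")
print(ray(c,[(420,299)],0.03)); print(ray(c,[(228,278)],0.02))
E
```

```text
blue [201.4 275.9] [198 266   8  20 132]
blue [218.4 276.9] [215 267   8  20 116]
blue [235.5 277.2] [232 268   7  19 105]
blue [252.5 277.7] [250 268   6  20  95]
spring [419.9 298.2] [412 292  16  14 136]
[[ 0.42715721 -0.22721497  0.03      ]]
[[0.49538202 0.28120417 0.02      ]]
```

View pics/topcrop.png

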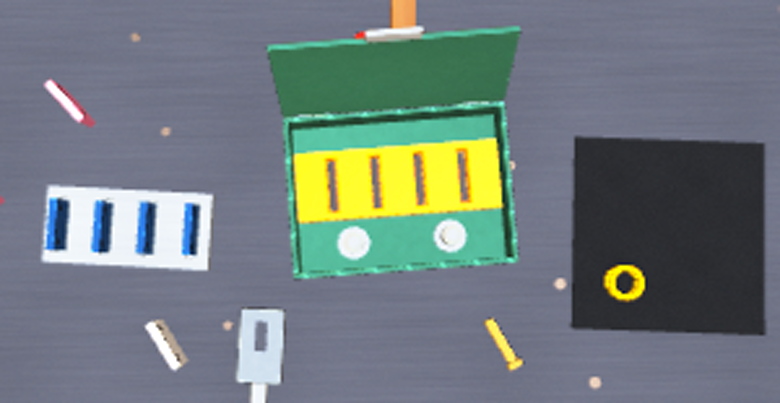

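```bash
python3 - <<'E'
from h import *
c=camera("top")
cr=lambda L:[(180+x/2.6,190+y/2.6) for x,y in L]
print("case rim front L,R, hinge L,R",ray(c,cr([(297,277),(516,262),(285,120),(503,105)]),0.07).round(4))
print("slots",ray(c,cr([(333,186),(376,182),(420,179),(464,175)]),0.03).round(4))
print("posts",ray(c,cr([(354,242),(452,236)]),0.049).round(4))
print("rack",ray(c,cr([(48,186),(213,195),(208,270),(43,262)]),0.02).round(4))
print("plates top",ray(c,[(201.4,275.9),(218.4,276.9),(235.5,277.2),(252.5,277.7)],0.06).round(4))
print("lid free edge z.22",ray(c,cr([(268,46),(520,29)]),0.22).round(4))
print("spring",ray(c,[(419.9,298.2)],0.032))
w=camera("wrist"); o=bot.get_obs(); r=R.from_quat(o["tool_rot"])
print("cam in tool",r.inv().apply(w["xyz"]-o["eef_pos"]).round(4), (r.inv()*R.from_quat(w["rotation"])).as_matrix().round(3))
for y in (0,45,90,-90,135,180):
  pass
print((r*R.from_quat([1,0,0,0])).as_euler('zyx',degrees=True))
delta([0.427,-0.227,0.20],yawdown(3))
E
```

```text
case rim front L,R, hinge L,R [[ 0.4422  0.102   0.07  ]
 [ 0.4515 -0.1136  0.07  ]
 [ 0.5978  0.111   0.07  ]
 [ 0.6074 -0.1067  0.07  ]]
slots [[ 0.5334  0.0656  0.03  ]
 [ 0.5364  0.0215  0.03  ]
 [ 0.5384 -0.0237  0.03  ]
 [ 0.5414 -0.0688  0.03  ]]
posts [[ 0.4754  0.0453  0.049 ]
 [ 0.479  -0.0531  0.049 ]]
rack [[0.5415 0.3605 0.02  ]
 [0.5279 0.19   0.02  ]
 [0.4511 0.196  0.02  ]
 [0.4635 0.3654 0.02  ]]
plates top [[0.5011 0.3421 0.06  ]
 [0.4975 0.298  0.06  ]
 [0.4956 0.2537 0.06  ]
 [0.4932 0.2096 0.06  ]]
lid free edge z.22 [[ 0.6449  0.1148  0.22  ]
 [ 0.6543 -0.106   0.22  ]]
spring [[ 0.42929517 -0.22662157  0.032     ]]
cam in tool [ 8.210e-02  1.000e-04 -1.435e-01] [[ 0.001 -0.947 -0.321]
 [ 1.     0.001 -0.   ]
 [ 0.001 -0.321  0.947]]
[2.63459357e+01 1.65190868e-02 3.48885021e-02]
from [ 0.2218 -0.4479  0.231 ] yaw [2.635e+01 2.000e-02 3.000e-02] T [ 0.2819 -0.1069  0.0311] W [-4.000e-02  1.000e-02  2.335e+01] F [0.2 0.3 0.9] g 0.0856 t 0.3
```

send_rows(deltas=[{"grip":1,"translation":[0.06,-0.022,0.006],"twist":[0,0,5]},{"grip":1,"translation":[0.12,-0.045,0.012],"twist":[0,0,10]},{"grip":1,"translation":[0.18,-0.067,0.018],"twist":[0,0,15]},{"grip":1,"translation":[0.24,-0.09,0.025],"twist":[0,0,20]},{"grip":1,"translation":[0.282,-0.107,0.031],"twist":[0,0,23.4]}])

```text
clock: 0.92
eef_pos: [0.4284, -0.2251, 0.2]
tool_rot: [1.0, 0.025, 0.0, -0.0]
ft_force: [-0.3, 0.1, 0.0]
grip_width: 0.0851
```

```bash
python3 - <<'E'
from h import *
c=camera("wrist"); show(c,"w1")
hsv=cv2.cvtColor(c["color"],cv2.COLOR_BGR2HSV); m=cv2.inRange(hsv,(20,120,100),(35,255,255))
n,l,s,ce=cv2.connectedComponentsWithStats(m)
for i in range(1,n):
    if s[i][4]>50: print(ce[i],s[i])
print(delta([0.429,-0.227,0.2],yawdown(3)))
E
```

```text
[80.74971961 74.3089466 ] [    0    28   168    92 11591]
[321.83942414 214.10188261] [304 193  37  42 903]
from [ 0.4316 -0.2205  0.199 ] yaw [ 3.14 -0.12  0.28] T [-0.003   0.0063 -0.001 ] W [-0.28 -0.14  0.14] F [ 2.9  2.5 -1.1] g 0.0853 t 0.97
None
```

View pics/w1.png

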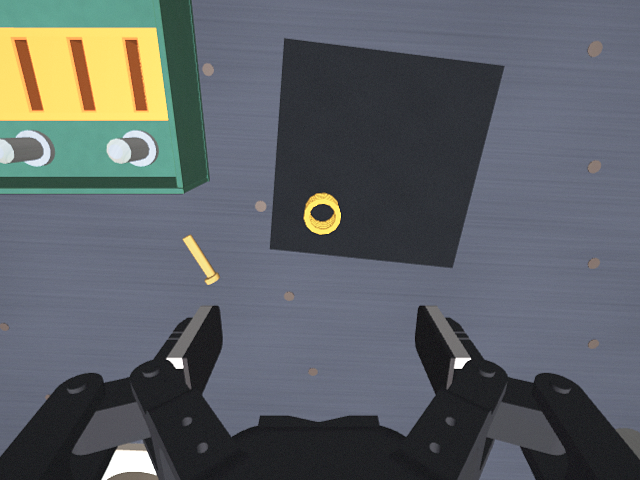

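```bash
python3 - <<'E'
from h import *
c=camera("wrist"); show(c,"w2",(240,150,400,280),4)
hsv=cv2.cvtColor(c["color"],cv2.COLOR_BGR2HSV); m=cv2.inRange(hsv,(20,120,100),(35,255,255))[150:280,240:400]
cs,_=cv2.findContours(m,cv2.RETR_EXTERNAL,cv2.CHAIN_APPROX_NONE); k=max(cs,key=cv2.contourArea)+[240,150]
print(cv2.boundingRect(k))
# fit: model silhouette = hull of top & bottom circles
from scipy.optimize import minimize
hull=cv2.convexHull(k)
mask=np.zeros((480*4,640*4),np.uint8); cv2.fillPoly(mask,[np.round((hull+0.0)*4).astype(int)],1)
a=np.linspace(0,2*np.pi,60)
def cost(p):
    P=np.r_[np.c_[p[0]+.018*np.cos(a),p[1]+.018*np.sin(a),a*0+.032],np.c_[p[0]+.018*np.cos(a),p[1]+.018*np.sin(a),a*0]]
    h=cv2.convexHull((proj(c,P)*4).round().astype(np.int32)); mm=np.zeros_like(mask); cv2.fillPoly(mm,[h],1)
    return float((mm^mask).sum())
r=minimize(cost,[.428,-.227],method="Nelder-Mead",options=dict(initial_simplex=[[.428,-.227],[.434,-.227],[.428,-.221]]))
print(r.x,r.fun,mask.sum())
delta([r.x[0],r.x[1],0.2],yawdown(3))
E
```

```text
(309, 197, 38, 42)
[ 0.42733735 -0.22922482] 1714.0 19467
from [ 0.4295 -0.223   0.1992] yaw [3.34 0.02 0.14] T [-0.0025  0.0061 -0.0008] W [-0.14  0.01  0.34] F [-0.3 -0.1 -1.2] g 0.0856 t 1.02
```

View pics/w2.png

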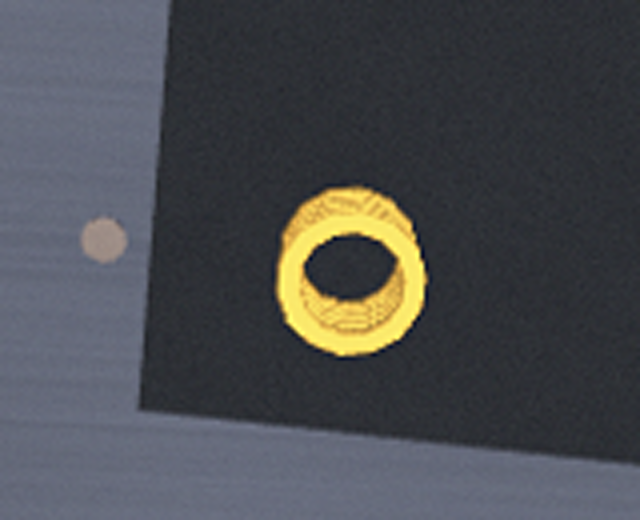

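send_rows(deltas=[{"grip":1,"translation":[-0.002,0.0057,0.04],"twist":[0,0,0]},{"grip":1,"translation":[-0.002,0.0057,0.1],"twist":[0,0,0]},{"grip":1,"translation":[-0.002,0.0057,0.15],"twist":[0,0,0]},{"grip":1,"translation":[-0.002,0.0057,0.185],"twist":[0,0,0]},{"grip":1,"translation":[-0.002,0.0057,0.191],"twist":[0,0,0]}])

```text
clock: 1.65
eef_pos: [0.4252, -0.2277, 0.006]
tool_rot: [1.0, 0.029, -0.003, -0.003]
ft_force: [-0.4, 0.4, 0.3]
grip_width: 0.0854
```

send_rows(deltas=[{"grip":0.3,"translation":[0,0,0],"twist":[0,0,0]},{"grip":0.3,"translation":[0,0,0],"twist":[0,0,0]},{"grip":0.3,"translation":[0,0,0],"twist":[0,0,0]},{"grip":0.2,"translation":[0,0,0],"twist":[0,0,0]},{"grip":0.2,"translation":[0,0,0],"twist":[0,0,0]}])

```text
clock: 2.28
eef_pos: [0.4266, -0.2285, 0.0079]
tool_rot: [1.0, 0.029, -0.001, -0.001]
ft_force: [-0.6, 0.5, 6.0]
grip_width: 0.0346
```

```bash
python3 - <<'E'
from h import *
delta([0.478,-0.053,0.14],yawdown(3))
E
```

```text
from [ 0.4266 -0.2285  0.0079] yaw [3.32 0.13 0.16] T [ 0.0612 -0.1727 -0.1317] W [-0.17  0.13  0.32] F [-0.6  0.5  6. ] g 0.0346 t 2.27
```

send_rows(deltas=[{"grip":0.2,"translation":[0,0,-0.05],"twist":[0,0,0]},{"grip":0.2,"translation":[0,0,-0.1],"twist":[0,0,0]},{"grip":0.2,"translation":[0.01,-0.04,-0.132],"twist":[0,0,0]},{"grip":0.2,"translation":[0.03,-0.09,-0.132],"twist":[0,0,0]},{"grip":0.2,"translation":[0.05,-0.14,-0.132],"twist":[0,0,0]}])

```text
clock: 2.9
eef_pos: [0.4697, -0.0852, 0.142]
tool_rot: [1.0, 0.028, 0.001, -0.001]
ft_force: [-0.4, 0.5, -1.2]
grip_width: 0.0347
```

send_rows(deltas=[{"grip":0.2,"translation":[0.012,-0.03,0],"twist":[0,0,0]},{"grip":0.2,"translation":[0.012,-0.03,0],"twist":[0,0,0]}])

```text
clock: 3.15
eef_pos: [0.481, -0.0525, 0.143]
tool_rot: [1.0, 0.031, 0.002, -0.001]
ft_force: [-0.5, -0.5, -0.9]
grip_width: 0.0344
```

```bash
python3 - <<'E'
from h import *
c=camera("wrist"); show(c,"w3"); np.save("w3.npy",c,allow_pickle=True)
delta([0.478,-0.053,0.14],yawdown(3))
E
```

```text
from [ 0.4804 -0.0537  0.1428] yaw [ 3.4  -0.14  0.09] T [-0.0023 -0.0009  0.0028] W [-0.09 -0.15  0.4 ] F [-0.2  0.  -1. ] g 0.0343 t 3.2
```

View pics/w3.png

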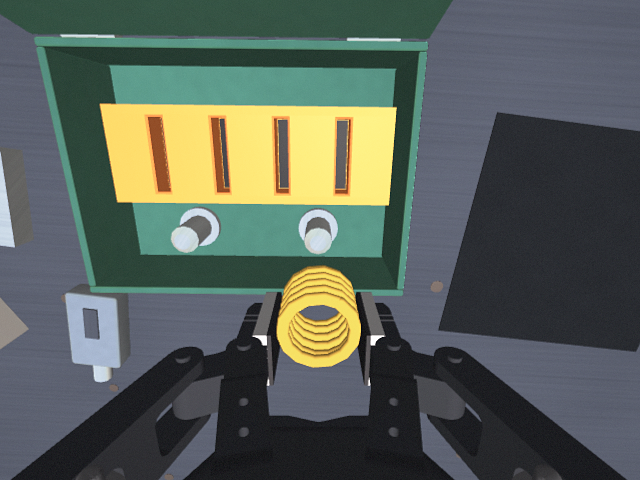

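```bash
python3 - <<'E'
from h import *
c=np.load("w3.npy",allow_pickle=True).item()
hsv=cv2.cvtColor(c["color"],cv2.COLOR_BGR2HSV)
m=cv2.inRange(hsv,(18,100,200),(32,255,255))[90:215,90:410]
cs,_=cv2.findContours(m,cv2.RETR_CCOMP,cv2.CHAIN_APPROX_NONE)
for k in cs:
    if cv2.contourArea(k)<300: continue
    k=k.astype(np.float32)+np.array([90,90],np.float32)
    P=ray(c,k[:,0],0.030)[:,:2]
    r=cv2.minAreaRect((P*1000).astype(np.float32)); print(np.round(r[0],2),np.round(r[1],1),round(r[2],2))
print("posttop",ray(c,[(185,240),(318,240)],.049).round(4))
show(c,"w3c",(80,80,430,300),2.2)
E
```

```text
[537.76   0.99] [ 70.5 208.8] 2.92
[541.32 -66.75] [57.5 13.9] 2.96
[539.18 -21.6 ] [57.5 14. ] 3.05
[536.75  23.51] [56.8 14. ] 2.91
[534.26  68.67] [57.5 14. ] 2.78
posttop [[ 0.4763  0.0457  0.049 ]
 [ 0.4824 -0.0524  0.049 ]]
```

View pics/w3c.png

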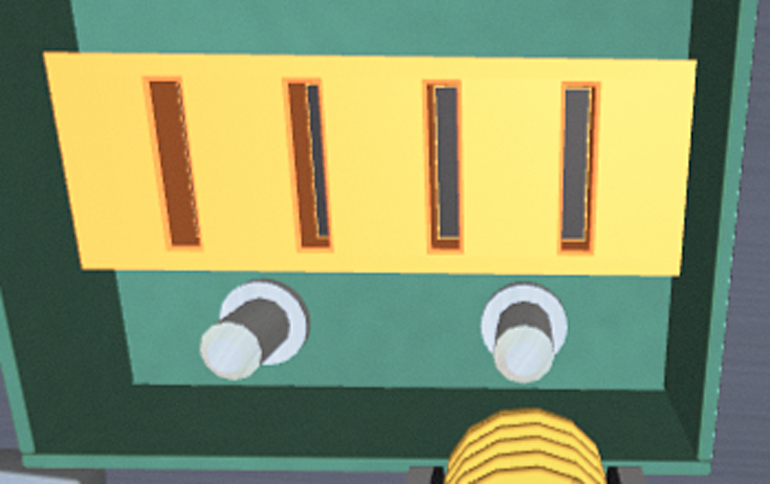

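```bash
python3 - <<'E'
from h import *
c=np.load("w3.npy",allow_pickle=True).item()
hsv=cv2.cvtColor(c["color"],cv2.COLOR_BGR2HSV)
m=cv2.inRange(hsv,(20,150,60),(35,255,255))[262:372,270:370]
k=cv2.findNonZero(m)[:,0]+[270,262]
for r in (300,320,335,350):
    x=k[k[:,1]==r][:,0]; print(r,x.min(),x.max())
r=R.from_quat([1.0,0.031,0.002,-0.001]); tcp=np.array([.4804,-.0537,.1428])
P=ray(c,[(319.5,335)],.168); print(P,r.inv().apply(P-tcp))
P=ray(c,[(322,335)],.168); print(P)
a=np.linspace(0,6.28,40)
from scipy.optimize import least_squares
# top ring outer: fit bottom half contour
pts=[]
for col in range(285,356,3):
    y=k[k[:,0]==col][:,1]; pts.append((col,y.max()))
pts=np.array(pts)[2:-2]; Q=ray(c,pts+[0.,.5],.168)
s=least_squares(lambda p:np.hypot(Q[:,0]-p[0],Q[:,1]-p[1])-.018,[.48,-.053]); print(s.x,s.cost)
E
```

```text
300 282 355
320 278 358
335 276 360
350 283 352
[[ 0.48183599 -0.05341008  0.168     ]] [[ 0.00155344 -0.00024764 -0.02519348]]
[[ 0.481901   -0.05442603  0.168     ]]
[ 0.48449666 -0.05269636] 4.231853626244777e-07
```

send_rows(deltas=[{"grip":0.2,"translation":[-0.0005,-0.001,0.04],"twist":[0,0,-0.4]},{"grip":0.2,"translation":[-0.0005,-0.001,0.08],"twist":[0,0,-0.4]},{"grip":0.2,"translation":[-0.0005,-0.001,0.09],"twist":[0,0,-0.4]},{"grip":0.2,"translation":[-0.0005,-0.001,0.1],"twist":[0,0,-0.4]},{"grip":0.2,"translation":[-0.0005,-0.001,0.105],"twist":[0,0,-0.4]}])

```text
clock: 3.82
eef_pos: [0.4802, -0.053, 0.0382]
tool_rot: [0.999, 0.033, 0.001, -0.001]
ft_force: [-1.2, 0.0, -0.5]
grip_width: 0.0342
```

```bash
python3 - <<'E'
from h import *
delta([0.480,-0.0525,0.02],yawdown(3))
E
```

```text
from [ 0.4802 -0.053   0.0382] yaw [ 3.77 -0.16  0.09] T [-0.0003 -0.0005  0.0182] W [-0.08 -0.17  0.77] F [-1.2  0.  -0.5] g 0.0342 t 3.83
```

send_rows(deltas=[{"grip":0.2,"translation":[0,0,0.006],"twist":[0,0,0.8]},{"grip":0.2,"translation":[0,0,0.012],"twist":[0,0,0.8]},{"grip":0.2,"translation":[0,0,0.016],"twist":[0,0,0.8]},{"grip":0.2,"translation":[0,0,0.018],"twist":[0,0,0.8]},{"grip":0.2,"translation":[0,0,0.019],"twist":[0,0,0.8]}])

```text
clock: 4.45
eef_pos: [0.4803, -0.0529, 0.0191]
tool_rot: [1.0, 0.026, 0.001, -0.001]
ft_force: [-1.6, 2.0, 0.0]
grip_width: 0.0343
```

send_rows(deltas=[{"grip":0.2,"translation":[0,0,0.001],"twist":[0,0,0]},{"grip":0.2,"translation":[0,0,0.002],"twist":[0,0,0]},{"grip":0.58,"translation":[0,0,0.001],"twist":[0,0,0]},{"grip":0.58,"translation":[0,0,0],"twist":[0,0,0]},{"grip":0.58,"translation":[0,0,0],"twist":[0,0,0]}])

```text
clock: 5.08
eef_pos: [0.4814, -0.0519, 0.0195]
tool_rot: [1.0, 0.026, 0.003, -0.002]
ft_force: [0.3, 5.2, 1.2]
grip_width: 0.0496
```

send_rows(deltas=[{"grip":0.58,"translation":[0,0,-0.03],"twist":[0,0,0]},{"grip":0.58,"translation":[0,0,-0.08],"twist":[0,0,0]},{"grip":0.58,"translation":[0,0,-0.12],"twist":[0,0,0]},{"grip":0.5,"translation":[0,0,-0.12],"twist":[0,0,0]}])

```text
clock: 5.58
eef_pos: [0.4846, -0.0531, 0.1435]
tool_rot: [1.0, 0.026, 0.008, -0.001]
ft_force: [0.6, -0.2, -0.2]
grip_width: 0.0425
```

```bash
python3 - <<'E'
from h import *
c=camera("wrist"); show(c,"w4")
delta([0.4965,0.2758,0.16],yawdown(-3.5))
E
```

```text
from [ 0.4829 -0.0529  0.1413] yaw [ 3.02 -0.61  0.13] T [ 0.031  -0.3275 -0.0178] W [-0.13 -0.61  6.52] F [-0.5 -1.2 -0.3] g 0.0425 t 5.62
```

View pics/w4.png

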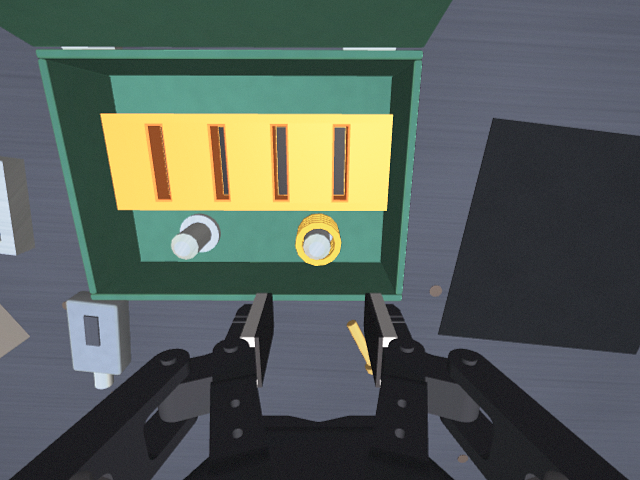

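send_rows(deltas=[{"grip":0.35,"translation":[0.005,-0.06,-0.015],"twist":[0,0,1.3]},{"grip":0.35,"translation":[0.01,-0.12,-0.018],"twist":[0,0,2.6]},{"grip":0.35,"translation":[0.016,-0.18,-0.018],"twist":[0,0,3.9]},{"grip":0.35,"translation":[0.022,-0.24,-0.018],"twist":[0,0,5.2]},{"grip":0.35,"translation":[0.027,-0.3,-0.018],"twist":[0,-0.6,6.5]}])

```text
clock: 6.25
eef_pos: [0.4968, 0.0337, 0.1592]
tool_rot: [0.999, 0.017, -0.003, -0.029]
ft_force: [-0.6, -0.2, 0.0]
grip_width: 0.0297
```

send_rows(deltas=[{"grip":0.35,"translation":[0,-0.01,0],"twist":[0,0,0]},{"grip":0.35,"translation":[0,-0.01,0],"twist":[0,0,0]},{"grip":0.35,"translation":[0,-0.01,0],"twist":[0,0,0]}])

```text
clock: 6.62
eef_pos: [0.4966, 0.0384, 0.1598]
tool_rot: [0.999, 0.02, -0.003, -0.031]
ft_force: [-0.9, -0.4, -0.4]
grip_width: 0.0298
```

```bash
python3 - <<'E'
from h import *
c=camera("wrist"); show(c,"w5"); np.save("w5.npy",c,allow_pickle=True)
delta([0.4965,0.2758,0.16],yawdown(-3.5))
E
```

```text
from [0.4966 0.0384 0.1598] yaw [2.33 0.4  3.5 ] T [ 0.0096 -0.2367  0.0143] W [-3.5   0.43  5.84] F [-0.4  0.  -0.3] g 0.0302 t 6.67
```

View pics/w5.png

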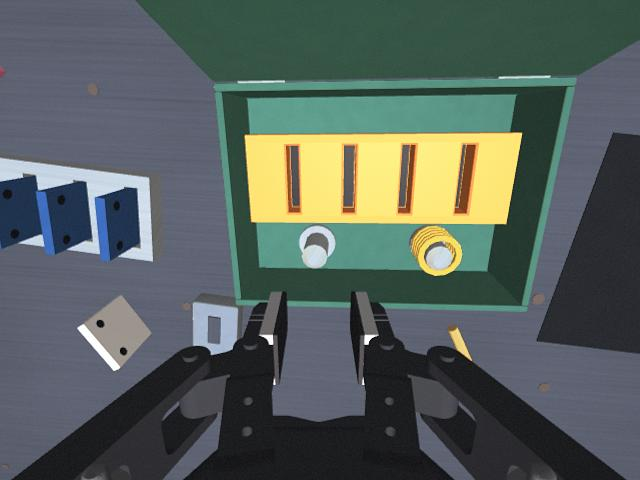

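```bash
python3 - <<'E'
from h import *
o=bot.get_obs(); print(o["joint_pos"].round(3),o["joint_vel"].round(3),o["tau"].round(2),o["ft_force"],o["ft_torque"])
E
```

```text
[ 0.04   0.284 -0.131  1.161  0.061  3.141] [ 0.004 -0.003 -0.001 -0.     0.001  0.001] [-8.000e-02 -3.781e+01  2.384e+01  3.000e-02  1.900e-01 -0.000e+00] [-0.44755472  0.04630703 -0.31330075] [-0.0999559   0.0132178   0.01532788]
```

send_rows(deltas=[{"grip":0.35,"translation":[0,-0.02,0],"twist":[-1.2,0,0]},{"grip":0.35,"translation":[0,-0.04,0],"twist":[-2.4,0,0]},{"grip":0.35,"translation":[0,-0.06,0],"twist":[-3.5,0,0]}])

```text
clock: 7.05
eef_pos: [0.4981, 0.0591, 0.1638]
tool_rot: [0.999, 0.05, -0.003, -0.016]
ft_force: [-0.4, 0.1, 0.1]
grip_width: 0.0299
```

```bash
python3 - <<'E'
from h import *
o=bot.get_obs(); print(o["joint_pos"].round(3),o["joint_vel"].round(3),o["tau"].round(2))
delta([0.4965,0.2758,0.16],yawdown(-3.5))
E
```

```text
[ 0.099  0.288 -0.113  1.175  0.032  3.141] [ 0.152  0.024  0.061  0.042 -0.066  0.   ] [ -0.68 -38.35  23.79   0.     0.15   0.  ]
from [0.4981 0.0591 0.1638] yaw [5.7  0.47 1.81] T [ 0.02   -0.2155  0.0106] W [-1.82  0.43  9.21] F [-0.4  0.1  0.1] g 0.0299 t 7.05
```

send_rows(deltas=[{"grip":0.3,"translation":[0.004,-0.043,0.0],"twist":[0,0,-10]},{"grip":0.3,"translation":[0.008,-0.086,0.0],"twist":[0,0,-20]},{"grip":0.3,"translation":[0.012,-0.129,0.0],"twist":[0,0,-30]},{"grip":0.3,"translation":[0.016,-0.17,0.0],"twist":[0,0,-40]},{"grip":0.3,"translation":[0.02,-0.215,0.0],"twist":[0,0,-50]}])

```text
clock: 7.68
eef_pos: [0.4964, 0.2769, 0.1707]
tool_rot: [0.882, 0.47, 0.004, -0.016]
ft_force: [0.4, 0.8, 0.2]
grip_width: 0.0258
```

send_rows(deltas=[{"grip":0.3,"translation":[0,0,0.0],"twist":[0,0,-10]},{"grip":0.3,"translation":[0,0,0.0],"twist":[0,0,-20]},{"grip":0.3,"translation":[0,0,0.0],"twist":[0,0,-30]},{"grip":0.3,"translation":[0,0,0.0],"twist":[0,0,-40]},{"grip":0.3,"translation":[0,0,0.0],"twist":[0,0,-50]}])

```text
clock: 8.3
eef_pos: [0.4961, 0.2776, 0.1707]
tool_rot: [0.598, 0.801, 0.01, -0.012]
ft_force: [-0.3, 0.2, -0.1]
grip_width: 0.0255
```

send_rows(deltas=[{"grip":0.3,"translation":[0,0,0.0],"twist":[0,0,-10]},{"grip":0.3,"translation":[0,0,0.0],"twist":[0,0,-20]},{"grip":0.3,"translation":[0,0,0.0],"twist":[0,0,-30]},{"grip":0.3,"translation":[0,0,0.0],"twist":[0,0,-40]},{"grip":0.3,"translation":[0,0,0.0],"twist":[0,0,-50]}])

```text
clock: 8.93
eef_pos: [0.4958, 0.2783, 0.1707]
tool_rot: [0.2, 0.98, 0.014, -0.007]
ft_force: [-0.1, 0.1, -0.1]
grip_width: 0.0256
```

```bash
python3 - <<'E'
from h import *
o=bot.get_obs(); print(o["joint_pos"].round(3))
delta([0.4965,0.2758,0.16],yawdown(176.5))
E
```

```text
[0.495 0.401 0.071 1.233 0.031 0.898]
from [0.4958 0.2783 0.1707] yaw [156.92   0.44   1.77] T [-0.0018 -0.0023  0.0106] W [  1.62  -0.84 -19.58] F [-0.1  0.1 -0.1] g 0.0256 t 8.93
```

send_rows(deltas=[{"grip":0.3,"translation":[-0.002,-0.002,0.0],"twist":[0.8,-0.4,-10]},{"grip":0.3,"translation":[-0.002,-0.002,0.0],"twist":[1.6,-0.8,-19.6]},{"grip":0.3,"translation":[-0.002,-0.002,0.0],"twist":[1.6,-0.8,-19.6]},{"grip":0.3,"translation":[-0.002,-0.002,0.0],"twist":[1.6,-0.8,-19.6]}])

```text
clock: 9.43
eef_pos: [0.4967, 0.2761, 0.1706]
tool_rot: [0.031, 1.0, 0.0, -0.0]
ft_force: [0.4, 0.2, 0.2]
grip_width: 0.0257
```

```bash
python3 - <<'E'
from h import *
c=camera("wrist"); show(c,"w5"); np.save("w5.npy",c,allow_pickle=True)
delta([0.4965,0.2758,0.16],yawdown(176.5))
E
```

```text
from [0.4968 0.2759 0.1706] yaw [1.7645e+02 4.0000e-02 3.0000e-02] T [ 0.0003 -0.0002  0.0106] W [ 0.03 -0.04 -0.05] F [-0.6  0.9 -0.2] g 0.0257 t 9.47
```

View pics/w5.png

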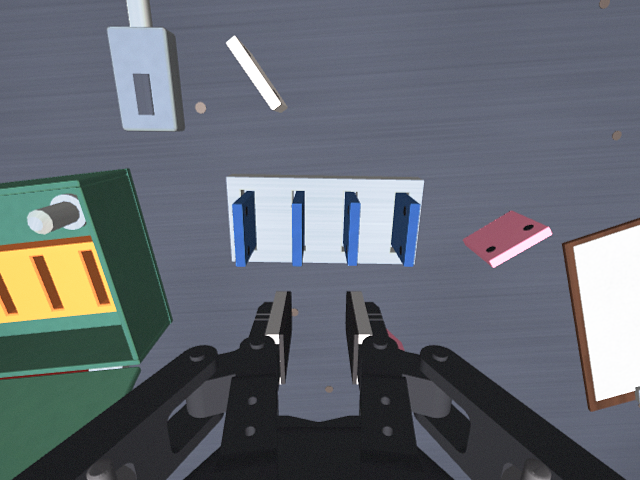

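```bash
python3 - <<'E'
from h import *
c=np.load("w5.npy",allow_pickle=True).item()
show(c,"w5c",(215,165,435,275),3.6)
hsv=cv2.cvtColor(c["color"],cv2.COLOR_BGR2HSV)
for v in (140,):
  m=cv2.inRange(hsv,(100,100,v),(125,255,255)); m[:165]=0; m[275:]=0
  cs,_=cv2.findContours(m,cv2.RETR_EXTERNAL,cv2.CHAIN_APPROX_NONE)
  for k in cs:
    if cv2.contourArea(k)<100: continue
    P=ray(c,k[:,0].astype(float),.060)[:,:2]*1000
    r=cv2.minAreaRect(P.astype(np.float32)); print(v,np.round(r[0],2),np.round(r[1],1),round(r[2],2))
m=cv2.inRange(hsv,(0,0,170),(180,60,255)); m[:170]=0;m[268:]=0;m[:,:220]=0;m[:,430:]=0
k=cv2.convexHull(cv2.findNonZero(m))[:,0].astype(float); P=ray(c,k,.02)[:,:2]*1000
r=cv2.minAreaRect(P.astype(np.float32)); print("rack",r)
E
```

```text
140 [501.64 349.09] [ 7.7 51.4] 85.62
140 [493.29 213.37] [ 7.7 51.4] 85.49
140 [498.   303.48] [ 7.6 51.3] 85.53
140 [495.76 258.93] [ 7.3 52. ] 85.08
rack ((497.4434509277344, 280.953369140625), (171.040771484375, 78.73789978027344), 85.50408935546875)
```

View pics/w5c.png

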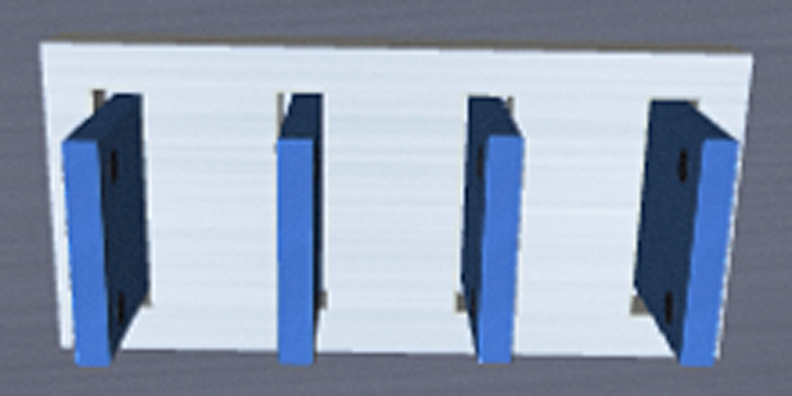

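```bash
python3 - <<'E'
from h import *
delta([0.4933,0.2134,0.10],yawdown(175.5))
E
```

```text
from [0.4968 0.2759 0.1706] yaw [1.7645e+02 4.0000e-02 3.0000e-02] T [-0.0004 -0.0627  0.0706] W [ 0.03 -0.04  0.95] F [-0.6  0.9 -0.2] g 0.0257 t 9.47
```

send_rows(deltas=[{"grip":0.3,"translation":[0,-0.04,0.02],"twist":[0,0,0.9]},{"grip":0.3,"translation":[-0.0004,-0.0627,0.05],"twist":[0,0,0.9]},{"grip":0.3,"translation":[-0.0004,-0.0627,0.07],"twist":[0,0,0.9]},{"grip":0.3,"translation":[-0.0004,-0.0627,0.07],"twist":[0,0,0.9]}])

```text
clock: 9.98
eef_pos: [0.492, 0.2124, 0.0991]
tool_rot: [0.04, 0.999, -0.0, -0.002]
ft_force: [0.3, -0.3, -0.1]
grip_width: 0.0256
```

```bash
python3 - <<'E'
from h import *
c=camera("wrist"); show(c,"w6")
delta([0.4933,0.2134,0.032],yawdown(175.5))
E
```

```text
from [0.493  0.2131 0.1004] yaw [1.7549e+02 1.0000e-01 1.0000e-02] T [-0.0004  0.0003  0.0684] W [ 0.   -0.1  -0.01] F [ 0.3 -0.3  0.3] g 0.0258 t 10.03
```

View pics/w6.png

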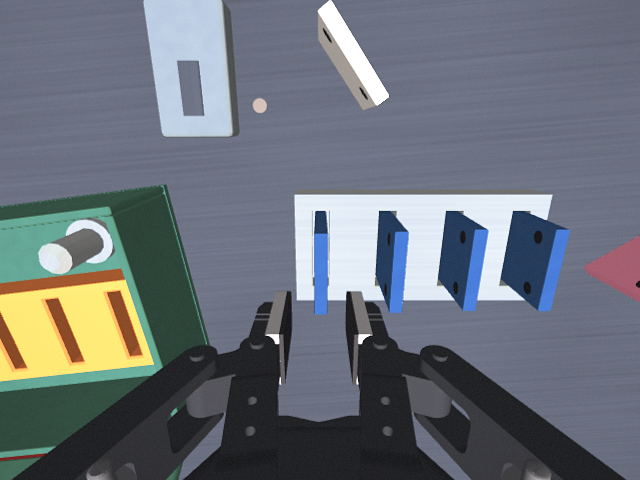

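send_rows(deltas=[{"grip":0.3,"translation":[0,0.0005,0.035],"twist":[0,0,0]},{"grip":0.3,"translation":[0,0.0005,0.06],"twist":[0,0,0]},{"grip":0.3,"translation":[0,0.0005,0.068],"twist":[0,0,0]},{"grip":0.3,"translation":[0,0.0005,0.0685],"twist":[0,0,0]}])

```text
clock: 10.52
eef_pos: [0.4934, 0.2141, 0.0325]
tool_rot: [0.039, 0.999, 0.0, -0.001]
ft_force: [-0.7, -0.4, 0.1]
grip_width: 0.0257
```

send_rows(deltas=[{"grip":0,"translation":[0,0,0],"twist":[0,0,0]},{"grip":0,"translation":[0,0,0],"twist":[0,0,0]},{"grip":0,"translation":[0,0,0],"twist":[0,0,0]},{"grip":0,"translation":[0,0,0],"twist":[0,0,0]}])

```text
clock: 11.02
eef_pos: [0.4946, 0.2147, 0.0339]
tool_rot: [0.039, 0.999, 0.001, 0.001]
ft_force: [-0.5, 0.3, 6.0]
grip_width: 0.0068
```

```bash
python3 - <<'E'
from h import *
delta([0.4933,0.2134,0.13],yawdown(175.5))
E
```

```text
from [0.4946 0.2147 0.0339] yaw [ 1.755e+02 -1.000e-01  1.100e-01] T [ 0.001  -0.0012 -0.0961] W [0.12 0.09 0.  ] F [-0.5  0.3  6. ] g 0.0068 t 11.03
```

send_rows(deltas=[{"grip":0,"translation":[0,0,-0.03],"twist":[0,0,0]},{"grip":0,"translation":[0,0,-0.075],"twist":[0,0,0]},{"grip":0,"translation":[0,-0.01,-0.096],"twist":[0,0,0]},{"grip":0,"translation":[-0.012,-0.045,-0.096],"twist":[0,0,-3]},{"grip":0,"translation":[-0.03,-0.1,-0.096],"twist":[0,0,-7.4]}])

```text
clock: 11.65
eef_pos: [0.5165, 0.1126, 0.1299]
tool_rot: [-0.028, 1.0, 0.001, 0.001]
ft_force: [1.2, -1.0, -1.8]
grip_width: 0.0067
```

```bash
python3 - <<'E'
from h import *
delta([0.5345,0.0685,0.13],yawdown(182.9))
E
```

```text
from [0.5165 0.1126 0.1299] yaw [-1.7676e+02 -1.3000e-01  1.3000e-01] T [-0.0155 -0.0451 -0.0002] W [0.12 0.13 0.34] F [ 1.2 -1.  -1.8] g 0.0067 t 11.65
```

send_rows(deltas=[{"grip":0,"translation":[-0.008,-0.03,0],"twist":[0,0,0.3]},{"grip":0,"translation":[-0.0155,-0.0451,0],"twist":[0,0,0.3]},{"grip":0,"translation":[-0.0155,-0.0451,0],"twist":[0,0,0.3]},{"grip":0,"translation":[-0.0155,-0.0451,0],"twist":[0,0,0.3]}])

```text
clock: 12.15
eef_pos: [0.5341, 0.0695, 0.1295]
tool_rot: [-0.026, 1.0, 0.001, 0.001]
ft_force: [0.1, -0.2, -1.3]
grip_width: 0.0072
```

```bash
python3 - <<'E'
from h import *
c=camera("wrist"); show(c,"w7"); np.save("w7.npy",c,allow_pickle=True)
hsv=cv2.cvtColor(c["color"],cv2.COLOR_BGR2HSV)
m=cv2.inRange(hsv,(18,100,200),(32,255,255))
cs,_=cv2.findContours(m,cv2.RETR_CCOMP,cv2.CHAIN_APPROX_NONE)
for k in cs:
    if cv2.contourArea(k)<300: continue
    P=ray(c,k[:,0].astype(np.float32),0.030)[:,:2]
    r=cv2.minAreaRect((P*1000).astype(np.float32)); print(np.round(r[0],2),np.round(r[1],1),round(r[2],2))
delta([0.5345,0.0685,0.13],yawdown(182.9))
E
```

```text
[538.56   0.94] [ 70.3 208.7] 2.98
[536.92  22.99] [57.4 13.4] 2.98
[539.28 -21.92] [57.4 13.7] 2.76
[541.65 -66.99] [57.4 14. ] 3.02
[482.89 -54.1 ] [36.3 46.6] 6.08
[482.   -59.45] [24.3 27.7] 14.7
from [0.534  0.0697 0.1296] yaw [-1.7696e+02 -8.0000e-02  1.5000e-01] T [-0.0004 -0.0012 -0.0004] W [0.14 0.09 0.14] F [-1.1  0.6 -2.6] g 0.0066 t 12.2
```

View pics/w7.png

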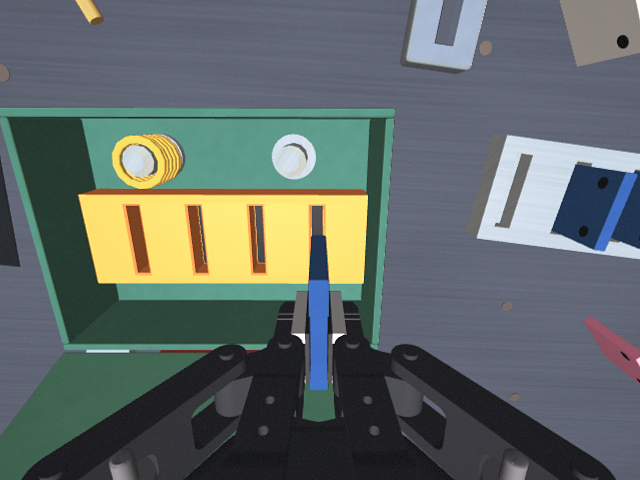

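```bash
cat >> h.py <<'E'
def held(c,dz=.0261,box=(290,230,350,410),v=140):
    o=bot.get_obs(); hsv=cv2.cvtColor(c["color"],cv2.COLOR_BGR2HSV)
    m=cv2.inRange(hsv,(100,100,v),(125,255,255)); q=np.zeros_like(m); q[box[1]:box[3],box[0]:box[2]]=m[box[1]:box[3],box[0]:box[2]]
    k=max(cv2.findContours(q,cv2.RETR_EXTERNAL,cv2.CHAIN_APPROX_NONE)[0],key=cv2.contourArea)
    P=ray(c,k[:,0].astype(float),o["eef_pos"][2]+dz)
    r=cv2.minAreaRect((P[:,:2]*1000).astype(np.float32)); print("held world",np.round(r[0],2),np.round(r[1],1),round(r[2],2))
    ctr=np.array([r[0][0]/1000,r[0][1]/1000,P[0,2]]); print("in tool",R.from_quat(o["tool_rot"]).inv().apply(ctr-o["eef_pos"]).round(4), cv2.boundingRect(k))
E
python3 - <<'E'
from h import *
c=np.load("w7.npy",allow_pickle=True).item(); held(c)
delta([0.5345,0.0683,0.13],yawdown(182.9))
E
```

```text
held world [532.95  69.19] [51.5  7.5] 2.91
in tool [ 0.001  -0.0004 -0.0261] (309, 280, 20, 110)
from [0.534  0.0697 0.1296] yaw [-1.7696e+02 -8.0000e-02  1.5000e-01] T [-0.0004 -0.0014 -0.0004] W [0.14 0.09 0.14] F [-1.1  0.6 -2.6] g 0.0066 t 12.2
```

send_rows(deltas=[{"grip":0,"translation":[-0.0015,-0.0009,0.03],"twist":[0,0,0]},{"grip":0,"translation":[-0.0015,-0.0009,0.055],"twist":[0,0,0]},{"grip":0,"translation":[-0.0015,-0.0009,0.062],"twist":[0,0,0]},{"grip":0,"translation":[-0.0015,-0.0009,0.062],"twist":[0,0,0]}])

```text
clock: 12.7
eef_pos: [0.5354, 0.0697, 0.0676]
tool_rot: [-0.027, 1.0, 0.001, 0.0]
ft_force: [0.5, -0.4, -1.3]
grip_width: 0.0066
```

```bash
python3 - <<'E'
from h import *
c=camera("wrist"); show(c,"w8",(180,130,460,400),2); held(c)
delta([0.5358,0.0688,0.038],yawdown(182.9))
E
```

```text
held world [533.81  69.39] [51.2  7.5] 3.01
in tool [ 0.0022 -0.0001 -0.0261] (309, 280, 20, 110)
from [0.5361 0.0696 0.0683] yaw [-1.7691e+02 -1.3000e-01  1.6000e-01] T [ 0.0004 -0.0009  0.0303] W [0.15 0.14 0.19] F [ 1.2  0.1 -1.8] g 0.0069 t 12.75
```

View pics/w8.png

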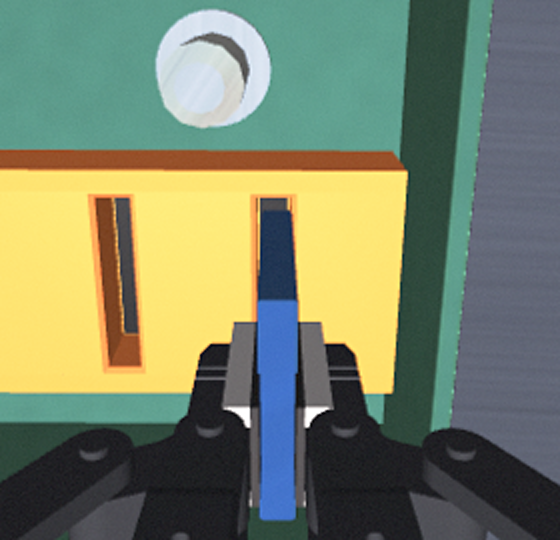

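send_rows(deltas=[{"grip":0,"translation":[-0.0004,-0.001,0.006],"twist":[0,0,0]},{"grip":0,"translation":[-0.0004,-0.001,0.012],"twist":[0,0,0]},{"grip":0,"translation":[-0.0004,-0.001,0.018],"twist":[0,0,0]},{"grip":0,"translation":[-0.0004,-0.001,0.024],"twist":[0,0,0]},{"grip":0,"translation":[-0.0004,-0.001,0.028],"twist":[0,0,0]}])

```text
clock: 13.38
eef_pos: [0.5364, 0.0686, 0.0395]
tool_rot: [-0.027, 1.0, 0.001, 0.001]
ft_force: [-0.1, -0.4, -2.6]
grip_width: 0.007
```

Sliding in cleanly. Finish and release.

send_rows(deltas=[{"grip":0,"translation":[0,0,0.002],"twist":[0,0,0]},{"grip":0,"translation":[0,0,0.0035],"twist":[0,0,0]}])

```text
clock: 13.62
eef_pos: [0.5363, 0.0686, 0.0378]
tool_rot: [-0.027, 1.0, 0.001, 0.001]
ft_force: [-7.7, -0.9, 20.9]
grip_width: 0.0067
```

send_rows(deltas=[{"grip":0.25,"translation":[0,0,0],"twist":[0,0,0]},{"grip":0.3,"translation":[0,0,0],"twist":[0,0,0]},{"grip":0.3,"translation":[0,0,0],"twist":[0,0,0]}])

```text
clock: 14.0
eef_pos: [0.5364, 0.0686, 0.0377]
tool_rot: [-0.027, 1.0, 0.001, 0.001]
ft_force: [0.2, -0.5, 0.3]
grip_width: 0.0255
```

```bash
python3 - <<'E'
from h import *
c=camera("wrist"); show(c,"w9",(180,130,460,400),2)
delta([0.5358,0.0688,0.12],yawdown(182.9))
E
```

```text
from [0.5363 0.0686 0.0376] yaw [-1.7692e+02 -1.0000e-01  1.5000e-01] T [ 0.0003  0.0004 -0.0824] W [0.15 0.11 0.18] F [ 0.3 -0.3 -0.9] g 0.0253 t 14.05
```

View pics/w9.png

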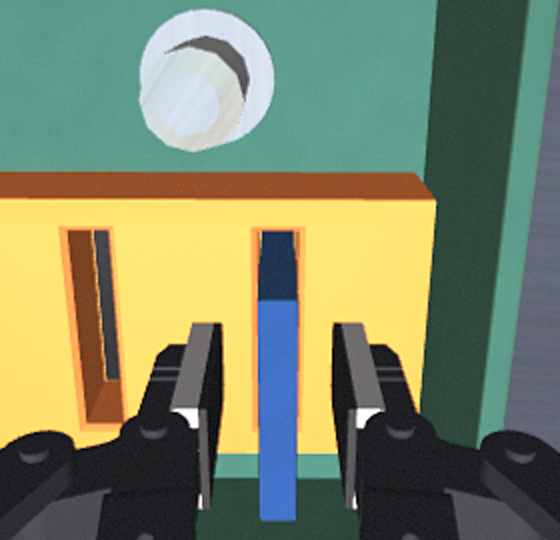

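send_rows(deltas=[{"grip":0.3,"translation":[0,0,-0.05],"twist":[0,0,0]},{"grip":0.3,"translation":[0,0,-0.09],"twist":[0,0,0]},{"grip":0.3,"translation":[0.01,0.05,-0.09],"twist":[0,0,2]},{"grip":0.3,"translation":[0.02,0.11,-0.09],"twist":[0,0,5]},{"grip":0.3,"translation":[0.03,0.17,-0.09],"twist":[0,0,7.5]}])

```text
clock: 14.68
eef_pos: [0.4968, 0.2378, 0.1281]
tool_rot: [0.04, 0.999, 0.001, 0.001]
ft_force: [0.2, 0.2, -0.0]
grip_width: 0.0254
```

```bash
python3 - <<'E'
from h import *
delta([0.4955,0.2591,0.10],yawdown(175.5))
E
```

```text
from [0.4968 0.2378 0.1281] yaw [ 1.7542e+02 -1.3000e-01  1.7000e-01] T [0.0031 0.021  0.0281] W [ 0.18  0.12 -0.08] F [ 0.2  0.2 -0. ] g 0.0254 t 14.68
```

send_rows(deltas=[{"grip":0.3,"translation":[0.003,0.021,0.01],"twist":[0,0,0]},{"grip":0.3,"translation":[0.003,0.021,0.028],"twist":[0,0,0]},{"grip":0.3,"translation":[0.003,0.021,0.028],"twist":[0,0,0]}])

```text
clock: 15.05
eef_pos: [0.4941, 0.2589, 0.0984]
tool_rot: [0.039, 0.999, 0.0, -0.001]
ft_force: [0.1, -0.7, 1.1]
grip_width: 0.0257
```

```bash
python3 - <<'E'
from h import *
c=camera("wrist"); show(c,"w10",(180,130,460,400),2); held(c,-.0425,(295,200,350,340))
delta([0.4955,0.2591,0.032],yawdown(175.5))
E
```

```text
held world [497.09 258.44] [ 8.  52.9] 85.9
in tool [-0.0022 -0.0003  0.0425] (312, 234, 14, 82)
from [0.4949 0.2588 0.0994] yaw [ 1.7543e+02 -2.0000e-02  1.0000e-01] T [-0.0006  0.0002  0.0674] W [ 0.11  0.01 -0.07] F [0.3 1.  0. ] g 0.0256 t 15.1
```

View pics/w10.png

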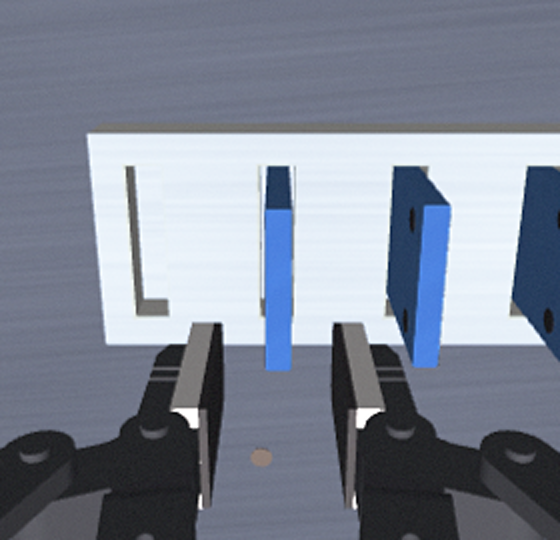

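Aligned. Descend and grip.

send_rows(deltas=[{"grip":0.3,"translation":[-0.001,0,0.035],"twist":[0,0,0]},{"grip":0.3,"translation":[-0.001,0,0.06],"twist":[0,0,0]},{"grip":0.3,"translation":[-0.001,0,0.066],"twist":[0,0,0]},{"grip":0.3,"translation":[-0.001,0,0.066],"twist":[0,0,0]}])

```text
clock: 15.6
eef_pos: [0.4964, 0.2587, 0.034]
tool_rot: [0.04, 0.999, 0.001, 0.0]
ft_force: [-0.6, 0.5, 0.8]
grip_width: 0.0254
```

send_rows(deltas=[{"grip":0,"translation":[0,0,0],"twist":[0,0,0]},{"grip":0,"translation":[0,0,0],"twist":[0,0,0]},{"grip":0,"translation":[0,0,0],"twist":[0,0,0]},{"grip":0,"translation":[0,0,0],"twist":[0,0,0]}])

```text
clock: 16.1
eef_pos: [0.4977, 0.2591, 0.0356]
tool_rot: [0.04, 0.999, 0.002, 0.002]
ft_force: [-0.9, -0.7, 6.1]
grip_width: 0.0069
```

```bash
python3 - <<'E'
from h import *
delta([0.5375,0.0235,0.13],yawdown(182.9))
E
```

```text
from [0.4977 0.2591 0.0356] yaw [175.38  -0.23   0.18] T [-0.059  -0.2313 -0.095 ] W [ 0.19  0.23 -7.52] F [-0.9 -0.7  6.1] g 0.0069 t 16.1
```

send_rows(deltas=[{"grip":0,"translation":[0,0,-0.04],"twist":[0,0,0]},{"grip":0,"translation":[0,0,-0.095],"twist":[0,0,0]},{"grip":0,"translation":[-0.01,-0.05,-0.095],"twist":[0,0,-1.5]},{"grip":0,"translation":[-0.025,-0.11,-0.095],"twist":[0,0,-3.5]},{"grip":0,"translation":[-0.045,-0.17,-0.095],"twist":[0,0,-5.5]}])

```text
clock: 16.73
eef_pos: [0.5279, 0.0853, 0.1302]
tool_rot: [-0.009, 1.0, 0.002, 0.002]
ft_force: [0.5, 0.3, -1.0]
grip_width: 0.0068
```

```bash
python3 - <<'E'
from h import *
delta([0.5375,0.0235,0.13],yawdown(182.9))
E
```

```text
from [0.5279 0.0853 0.1302] yaw [-178.96   -0.2     0.19] T [-0.0085 -0.0619  0.    ] W [ 0.18  0.21 -1.86] F [ 0.5  0.3 -1. ] g 0.0068 t 16.73
```

send_rows(deltas=[{"grip":0,"translation":[-0.005,-0.04,0],"twist":[0,0,-1.9]},{"grip":0,"translation":[-0.0085,-0.062,0.01],"twist":[0,0.2,-1.9]},{"grip":0,"translation":[-0.0085,-0.062,0.04],"twist":[0,0.2,-1.9]},{"grip":0,"translation":[-0.0085,-0.062,0.055],"twist":[0,0.2,-1.9]},{"grip":0,"translation":[-0.0085,-0.062,0.055],"twist":[0,0.2,-1.9]}])

```text
clock: 17.35
eef_pos: [0.5362, 0.0239, 0.0736]
tool_rot: [-0.026, 1.0, 0.002, -0.002]
ft_force: [0.1, -0.6, -0.9]
grip_width: 0.0071
```

```bash
python3 - <<'E'
from h import *
c=camera("wrist"); show(c,"w11",(180,130,460,400),2); held(c,.0244)
delta([0.5375,0.0235,0.0396],yawdown(182.9))
hsv=cv2.cvtColor(c["color"],cv2.COLOR_BGR2HSV)
m=cv2.inRange(hsv,(18,100,200),(32,255,255))
cs,_=cv2.findContours(m,cv2.RETR_CCOMP,cv2.CHAIN_APPROX_NONE)
for k in cs:
    if cv2.contourArea(k)<300: continue
    P=ray(c,k[:,0].astype(np.float32),0.030)[:,:2]
    r=cv2.minAreaRect((P*1000).astype(np.float32)); print(np.round(r[0],2),np.round(r[1],1),round(r[2],2))
E
```

```text
held world [533.69  23.51] [51.1  7.5] 2.85
in tool [ 0.0036 -0.0003 -0.0244] (309, 276, 20, 110)
from [0.5372 0.0241 0.0747] yaw [-1.7701e+02  7.0000e-02  1.9000e-01] T [-0.0003 -0.0007  0.0351] W [ 0.19 -0.06  0.09] F [ 0.2 -0.2 -2.3] g 0.0069 t 17.4
[538.69   0.97] [ 70.  208.8] 2.94
[539.59 -21.99] [57.5 13.3] 2.86
[541.9  -67.01] [57.4 13.6] 2.87
[483.29 -54.36] [36.9 44.7] 7.76
[482.32 -58.43] [25. 28.] 16.76
```

View pics/w11.png

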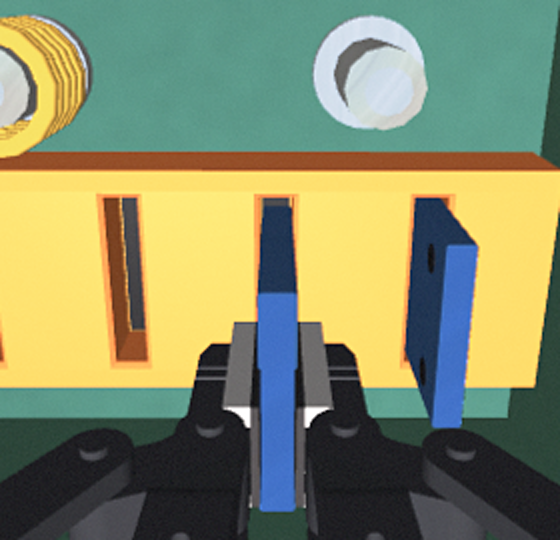

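```bash
python3 - <<'E'
from h import *
c=camera("wrist"); o=bot.get_obs()
held(c,.0244)
g=c["color"][225:245,312:328].mean(axis=1).round(0); print(np.c_[np.arange(225,245),g])
zb=o["eef_pos"][2]-.0316
for r in (231,232,233,234,235): print(r,ray(c,[(319,r)],zb).round(4),ray(c,[(319,r)],.03).round(4))
delta([0.5375,0.0235,0.0396],yawdown(182.9))
E
```

```text
held world [534.96  23.67] [51.4  7.5] 2.86
in tool [ 0.003  -0.0002 -0.0244] (309, 276, 20, 110)
[[225.  87. 159. 255.]
 [226.  79. 108. 146.]
 [227.  83.  98. 111.]
 [228.  81.  96. 114.]
 [229.  81.  97. 114.]
 [230.  80.  96. 114.]
 [231.  81.  98. 116.]
 [232.  80.  93. 109.]
 [233.  80.  75.  77.]
 [234.  80.  65.  60.]
 [235.  80.  65.  59.]
 [236.  81.  65.  58.]
 [237.  81.  66.  59.]
 [238.  81.  66.  60.]
 [239.  82.  66.  59.]
 [240.  82.  65.  56.]
 [241.  82.  65.  57.]
 [242.  82.  65.  56.]
 [243.  83.  64.  54.]
 [244.  83.  64.  54.]]
231 [[0.5087 0.0228 0.0439]] [[0.513  0.0231 0.03  ]]
232 [[0.5093 0.0228 0.0439]] [[0.5136 0.0232 0.03  ]]
233 [[0.5098 0.0229 0.0439]] [[0.5142 0.0232 0.03  ]]
234 [[0.5104 0.0229 0.0439]] [[0.5148 0.0232 0.03  ]]
235 [[0.511  0.0229 0.0439]] [[0.5154 0.0233 0.03  ]]
from [0.538  0.0241 0.0755] yaw [-1.7701e+02 -3.0000e-02  1.9000e-01] T [ 0.0005 -0.0007  0.0359] W [0.19 0.04 0.09] F [-0.8  0.2 -1.1] g 0.0071 t 17.45
```

send_rows(deltas=[{"grip":0,"translation":[-0.0018,-0.0006,0.003],"twist":[0,0,0]},{"grip":0,"translation":[-0.0018,-0.0006,0.008],"twist":[0,0,0]},{"grip":0,"translation":[-0.0018,-0.0006,0.013],"twist":[0,0,0]},{"grip":0,"translation":[-0.0018,-0.0006,0.018],"twist":[0,0,0]},{"grip":0,"translation":[-0.0018,-0.0006,0.022],"twist":[0,0,0]}])

```text
clock: 18.08
eef_pos: [0.5396, 0.0237, 0.053]
tool_rot: [-0.026, 1.0, 0.002, 0.0]
ft_force: [0.3, -0.5, -1.0]
grip_width: 0.0067
```

send_rows(deltas=[{"grip":0,"translation":[0,0,0.006],"twist":[0,0,0]},{"grip":0,"translation":[0,0,0.0115],"twist":[0,0,0]},{"grip":0,"translation":[0,0,0.0135],"twist":[0,0,0]},{"grip":0,"translation":[0,0,0.0145],"twist":[0,0,0]}])

```text
clock: 18.58
eef_pos: [0.5392, 0.0237, 0.0396]
tool_rot: [-0.026, 1.0, 0.002, -0.0]
ft_force: [-6.6, 0.1, 11.7]
grip_width: 0.0069
```

send_rows(deltas=[{"grip":0.25,"translation":[0,0,0],"twist":[0,0,0]},{"grip":0.3,"translation":[0,0,0],"twist":[0,0,0]},{"grip":0.3,"translation":[0,0,0],"twist":[0,0,0]}])

```text
clock: 18.95
eef_pos: [0.5394, 0.0237, 0.0396]
tool_rot: [-0.026, 1.0, 0.002, 0.0]
ft_force: [-0.3, -0.5, 1.0]
grip_width: 0.0254
```

```bash
python3 - <<'E'
from h import *
c=camera("wrist"); show(c,"w12",(180,130,460,400),2)
delta([0.4980,0.3035,0.13],yawdown(175.5))
E
```

```text
from [0.5393 0.0237 0.0396] yaw [-1.7701e+02  2.0000e-02  1.8000e-01] T [ 0.0266  0.2819 -0.0895] W [ 0.18 -0.02  7.49] F [ 0.7 -0.6  0.9] g 0.0253 t 19.0
```

View pics/w12.png

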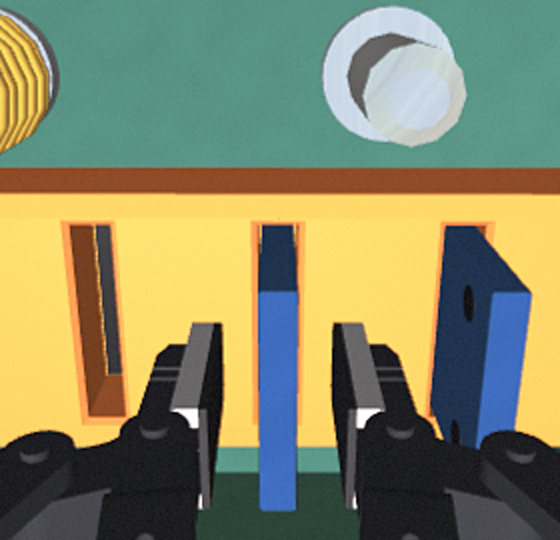

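Home. Next plate C.

send_rows(deltas=[{"grip":0.3,"translation":[0,0,-0.05],"twist":[0,0,0]},{"grip":0.3,"translation":[0,0,-0.09],"twist":[0,0,0]},{"grip":0.3,"translation":[0.005,0.06,-0.09],"twist":[0,0,2]},{"grip":0.3,"translation":[0.012,0.12,-0.09],"twist":[0,0,4]},{"grip":0.3,"translation":[0.02,0.18,-0.09],"twist":[0,0,6]}])

```text
clock: 19.62
eef_pos: [0.5099, 0.2036, 0.1304]
tool_rot: [0.027, 1.0, 0.002, 0.0]
ft_force: [0.7, -0.1, -0.3]
grip_width: 0.0259
```

```bash
python3 - <<'E'
from h import *
delta([0.4980,0.3035,0.10],yawdown(175.5))
E
```

```text
from [0.5099 0.2036 0.1304] yaw [ 1.7687e+02 -3.0000e-02  2.0000e-01] T [0.0173 0.099  0.0307] W [0.2  0.02 1.37] F [ 0.7 -0.1 -0.3] g 0.0259 t 19.62
```

send_rows(deltas=[{"grip":0.3,"translation":[0.01,0.055,0],"twist":[0,0,1]},{"grip":0.3,"translation":[0.0173,0.099,0.01],"twist":[0.2,0,1.4]},{"grip":0.3,"translation":[0.0173,0.099,0.03],"twist":[0.2,0,1.4]},{"grip":0.3,"translation":[0.0173,0.099,0.03],"twist":[0.2,0,1.4]}])

```text
clock: 20.12
eef_pos: [0.4963, 0.3033, 0.0988]
tool_rot: [0.039, 0.999, -0.001, -0.002]
ft_force: [-0.0, -0.4, -1.1]
grip_width: 0.0254
```

```bash
python3 - <<'E'
from h import *
c=camera("wrist"); show(c,"w13",(180,130,460,400),2); held(c,.06-bot.get_obs()["eef_pos"][2],(295,200,350,340))
delta([0.4980,0.3035,0.033],yawdown(175.5))
E
```

```text
held world [497.99 303.48] [ 7.5 52. ] 85.32
in tool [-0.0008  0.0005  0.0399] (313, 234, 14, 82)
from [0.4972 0.3031 0.0999] yaw [ 1.7548e+02  1.0000e-01 -8.0000e-02] T [-0.0009  0.0006  0.0669] W [-0.09 -0.09 -0.02] F [-0.  -0.6 -1. ] g 0.0257 t 20.18
```

View pics/w13.png

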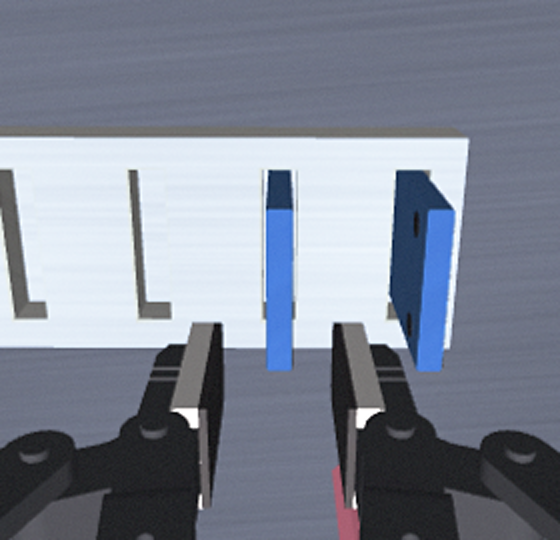

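send_rows(deltas=[{"grip":0.3,"translation":[-0.001,0.0004,0.035],"twist":[0,0,0]},{"grip":0.3,"translation":[-0.001,0.0004,0.06],"twist":[0,0,0]},{"grip":0.3,"translation":[-0.001,0.0004,0.067],"twist":[0,0,0]},{"grip":0.3,"translation":[-0.001,0.0004,0.067],"twist":[0,0,0]}])

```text
clock: 20.68
eef_pos: [0.4987, 0.303, 0.0335]
tool_rot: [0.04, 0.999, -0.001, -0.001]
ft_force: [-1.1, 1.3, -0.2]
grip_width: 0.0258
```

send_rows(deltas=[{"grip":0,"translation":[0,0,0],"twist":[0,0,0]},{"grip":0,"translation":[0,0,0],"twist":[0,0,0]},{"grip":0,"translation":[0,0,0],"twist":[0,0,0]},{"grip":0,"translation":[0,0,0],"twist":[0,0,0]}])

```text
clock: 21.18
eef_pos: [0.5, 0.3036, 0.0352]
tool_rot: [0.04, 0.999, 0.0, 0.001]
ft_force: [0.1, -1.0, 6.4]
grip_width: 0.0068
```

```bash
python3 - <<'E'
from h import *
delta([0.5400,-0.0215,0.13],yawdown(182.9))
E
```

```text
from [0.5    0.3036 0.0352] yaw [ 1.7542e+02 -1.1000e-01  2.0000e-02] T [-0.066  -0.3208 -0.0948] W [ 0.02  0.11 -7.48] F [ 0.1 -1.   6.4] g 0.0068 t 21.18
```

send_rows(deltas=[{"grip":0,"translation":[0,0,-0.04],"twist":[0,0,0]},{"grip":0,"translation":[0,0,-0.095],"twist":[0,0,0]},{"grip":0,"translation":[-0.012,-0.06,-0.095],"twist":[0,0,-1.5]},{"grip":0,"translation":[-0.025,-0.12,-0.095],"twist":[0,0,-3]},{"grip":0,"translation":[-0.038,-0.18,-0.095],"twist":[0,0,-4.5]}])

```text
clock: 21.8
eef_pos: [0.5229, 0.1196, 0.1302]
tool_rot: [-0.0, 1.0, 0.0, 0.001]
ft_force: [1.1, 0.1, -1.1]
grip_width: 0.0066
```

```bash
python3 - <<'E'
from h import *
delta([0.5405,-0.0215,0.13],yawdown(182.9))
E
```

```text
from [0.5229 0.1196 0.1302] yaw [-1.7996e+02 -1.0000e-01  1.0000e-02] T [-0.0175 -0.1411  0.0002] W [ 0.01  0.1  -2.86] F [ 1.1  0.1 -1.1] g 0.0066 t 21.8
```

send_rows(deltas=[{"grip":0,"translation":[-0.007,-0.06,0],"twist":[0,0,-1]},{"grip":0,"translation":[-0.014,-0.115,0],"twist":[0,0,-2]},{"grip":0,"translation":[-0.0175,-0.141,0.01],"twist":[0,0.1,-2.9]},{"grip":0,"translation":[-0.0175,-0.141,0.045],"twist":[0,0.1,-2.9]},{"grip":0,"translation":[-0.0175,-0.141,0.055],"twist":[0,0.1,-2.9]}])

```text
clock: 22.42
eef_pos: [0.5382, -0.0217, 0.0728]
tool_rot: [-0.025, 1.0, 0.0, -0.003]
ft_force: [-0.8, -0.4, -1.4]
grip_width: 0.0069
```

send_rows(deltas=[{"grip":0,"translation":[0,0,0],"twist":[0,0,0]},{"grip":0,"translation":[0,0,0],"twist":[0,0,0]}])

```text
clock: 22.68
eef_pos: [0.5386, -0.0212, 0.0736]
tool_rot: [-0.026, 1.0, 0.0, -0.002]
ft_force: [0.1, -0.2, -1.8]
grip_width: 0.0067
```

```bash
cat >> h.py <<'E'
def slots(c):
    hsv=cv2.cvtColor(c["color"],cv2.COLOR_BGR2HSV); m=cv2.inRange(hsv,(18,100,200),(32,255,255))
    for k in cv2.findContours(m,cv2.RETR_CCOMP,cv2.CHAIN_APPROX_NONE)[0]:
        if cv2.contourArea(k)<300: continue
        P=ray(c,k[:,0].astype(np.float32),0.030)[:,:2]
        r=cv2.minAreaRect((P*1000).astype(np.float32)); print(np.round(r[0],2),np.round(r[1],1),round(r[2],2))
def bottom(c,off):
    o=bot.get_obs(); g=c["color"][222:250,314:326,2].mean(axis=1); g2=c["color"][222:250,314:326,0].mean(axis=1); print(g2.round())
    d=np.argmin(np.diff(g2)[3:])+3+222+1; x=ray(c,[(319.5,d)],o["eef_pos"][2]-off); print("front row",d,x.round(4),"centre x",x[0,0]+.026)
E
python3 - <<'E'
from h import *
c=camera("wrist"); show(c,"w14",(180,130,460,400),2); held(c,.0248); slots(c); bottom(c,.0312)
delta([0.5405,-0.0215,0.0392],yawdown(182.9))
E
```

```text
held world [536.96 -21.45] [51.4  7.6] 2.94
in tool [ 0.0022 -0.0001 -0.0248] (309, 277, 20, 110)
[538.42   1.06] [ 70.2 209.3] 2.69
[542.02 -67.02] [57.4 13.2] 3.03
[483.24 -54.18] [37.2 38.6] 8.45
[482.07 -54.57] [27.7 24.4] 74.83
[115. 116. 116. 118. 111.  87.  78.  82.  81.  80.  80.  80.  81.  80.
  80.  80.  81.  81.  81.  81.  81.  82.  82.  82.  83.  81.  81.  80.]
front row 227 [[ 0.5078 -0.0223  0.0427]] centre x 0.5338156223764702
from [ 0.539  -0.0212  0.0739] yaw [-1.7706e+02  2.2000e-01  3.0000e-02] T [-0.0016 -0.0004  0.0346] W [ 0.04 -0.21  0.04] F [ 0.3 -1.  -1.7] g 0.0067 t 22.73
```

View pics/w14.png

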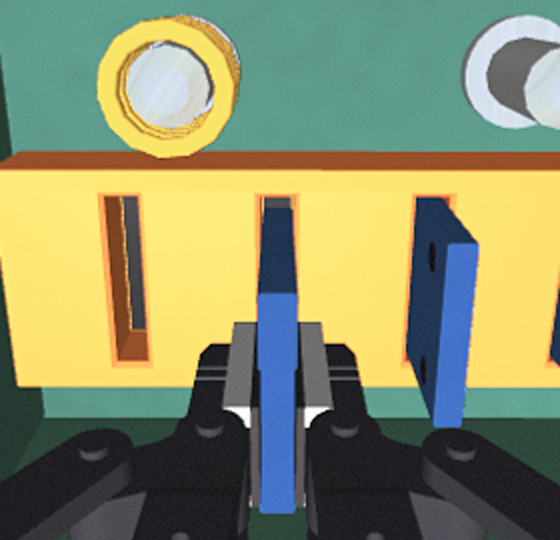

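send_rows(deltas=[{"grip":0,"translation":[-0.0021,-0.0005,0.003],"twist":[0,-0.2,0]},{"grip":0,"translation":[-0.0021,-0.0005,0.007],"twist":[0,-0.2,0]},{"grip":0,"translation":[-0.0021,-0.0005,0.012],"twist":[0,-0.2,0]},{"grip":0,"translation":[-0.0021,-0.0005,0.017],"twist":[0,-0.2,0]},{"grip":0,"translation":[-0.0021,-0.0005,0.021],"twist":[0,-0.2,0]}])

```text
clock: 23.35
eef_pos: [0.5408, -0.0216, 0.0523]
tool_rot: [-0.026, 1.0, 0.0, -0.0]
ft_force: [-0.1, -0.6, -1.7]
grip_width: 0.0071
```

send_rows(deltas=[{"grip":0,"translation":[0,0,0.006],"twist":[0,0,0]},{"grip":0,"translation":[0,0,0.011],"twist":[0,0,0]},{"grip":0,"translation":[0,0,0.0132],"twist":[0,0,0]},{"grip":0,"translation":[0,0,0.0142],"twist":[0,0,0]}])

```text
clock: 23.85
eef_pos: [0.5405, -0.0216, 0.0392]
tool_rot: [-0.026, 1.0, 0.0, -0.001]
ft_force: [-4.9, 0.9, 12.6]
grip_width: 0.0066
```

send_rows(deltas=[{"grip":0.25,"translation":[0,0,0],"twist":[0,0,0]},{"grip":0.3,"translation":[0,0,0],"twist":[0,0,0]},{"grip":0.3,"translation":[0,0,0],"twist":[0,0,0]}])

```text
clock: 24.22
eef_pos: [0.5407, -0.0216, 0.0393]
tool_rot: [-0.026, 1.0, 0.0, -0.0]
ft_force: [0.3, 0.5, -0.1]
grip_width: 0.0259
```

```bash
python3 - <<'E'
from h import *
c=camera("wrist"); show(c,"w15",(180,130,460,400),2)
delta([0.5010,0.3490,0.13],yawdown(175.5))
E
```

```text
from [ 0.5406 -0.0216  0.0392] yaw [-1.7706e+02  6.0000e-02  4.0000e-02] T [ 0.0206  0.3722 -0.0906] W [ 0.04 -0.06  7.44] F [ 0.  -0.7 -0.9] g 0.0254 t 24.27
```

View pics/w15.png

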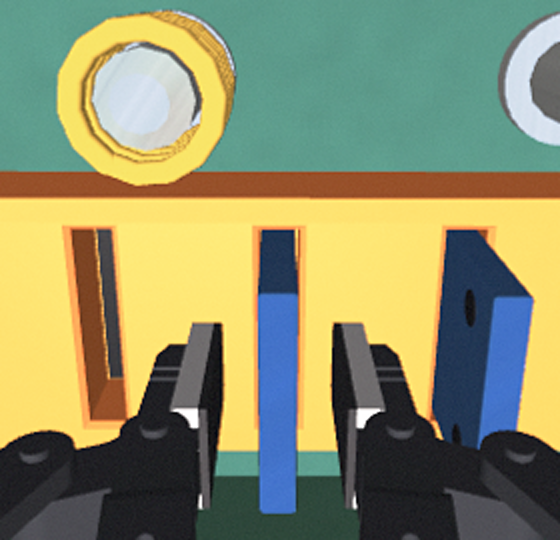

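Third one is home. Last plate D.

send_rows(deltas=[{"grip":0.3,"translation":[0,0,-0.05],"twist":[0,0,0]},{"grip":0.3,"translation":[0,0,-0.09],"twist":[0,0,0]},{"grip":0.3,"translation":[0.003,0.06,-0.09],"twist":[0,0,1]},{"grip":0.3,"translation":[0.007,0.12,-0.09],"twist":[0,0,2.5]},{"grip":0.3,"translation":[0.01,0.18,-0.09],"twist":[0,0,4]}])

```text
clock: 24.9
eef_pos: [0.5214, 0.159, 0.1295]
tool_rot: [0.01, 1.0, 0.0, -0.0]
ft_force: [0.4, 0.3, 0.3]
grip_width: 0.026
```

```bash
python3 - <<'E'
from h import *
delta([0.5013,0.3490,0.10],yawdown(175.5))
E
```

```text
from [0.5214 0.159  0.1295] yaw [1.7883e+02 1.0000e-02 5.0000e-02] T [0.0239 0.1895 0.0297] W [ 0.05 -0.01  3.33] F [0.4 0.3 0.3] g 0.026 t 24.9
```

send_rows(deltas=[{"grip":0.3,"translation":[0.007,0.06,0],"twist":[0,0,1]},{"grip":0.3,"translation":[0.015,0.12,0],"twist":[0,0,2]},{"grip":0.3,"translation":[0.021,0.17,0],"twist":[0,0,3.3]},{"grip":0.3,"translation":[0.0239,0.1895,0.015],"twist":[0,0,3.3]},{"grip":0.3,"translation":[0.0239,0.1895,0.0297],"twist":[0,0,3.3]}])

```text
clock: 25.52
eef_pos: [0.5007, 0.3495, 0.0985]
tool_rot: [0.038, 0.999, -0.0, -0.0]
ft_force: [-0.7, -0.2, -0.0]
grip_width: 0.0258
```

send_rows(deltas=[{"grip":0.3,"translation":[0,0,0],"twist":[0,0,0]},{"grip":0.3,"translation":[0,0,0],"twist":[0,0,0]}])

```text
clock: 25.78
eef_pos: [0.5009, 0.3477, 0.0981]
tool_rot: [0.039, 0.999, -0.001, -0.001]
ft_force: [0.4, 0.8, 0.7]
grip_width: 0.0252
```

```bash
python3 - <<'E'
from h import *
c=camera("wrist"); show(c,"w16",(180,130,460,400),2); held(c,.06-bot.get_obs()["eef_pos"][2],(295,200,350,340))
delta([0.5013,0.3490,0.033],yawdown(175.5))
E
```

```text
held world [501.51 349.04] [ 7.3 51.1] 85.41
in tool [-0.0001  0.001   0.0387] (315, 233, 14, 81)
from [0.5014 0.348  0.0987] yaw [ 1.7552e+02  4.0000e-02 -2.0000e-02] T [0.0001 0.001  0.0657] W [-0.03 -0.04  0.02] F [ 0.4 -0.2  0.7] g 0.0255 t 25.82
```

View pics/w16.png

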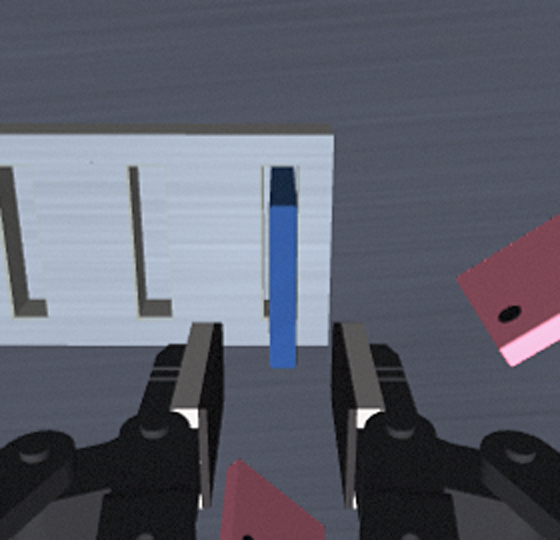

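send_rows(deltas=[{"grip":0.3,"translation":[0,0.0013,0.03],"twist":[0,0,0]},{"grip":0.3,"translation":[0,0.0013,0.058],"twist":[0,0,0]},{"grip":0.3,"translation":[0,0.0013,0.065],"twist":[0,0,0]},{"grip":0.3,"translation":[0,0.0013,0.065],"twist":[0,0,0]}])

```text
clock: 26.32
eef_pos: [0.5018, 0.3488, 0.0342]
tool_rot: [0.039, 0.999, -0.0, -0.0]
ft_force: [0.2, -0.1, 0.3]
grip_width: 0.0256
```

send_rows(deltas=[{"grip":0,"translation":[0,0,0],"twist":[0,0,0]},{"grip":0,"translation":[0,0,0],"twist":[0,0,0]},{"grip":0,"translation":[0,0,0],"twist":[0,0,0]},{"grip":0,"translation":[0,0,0],"twist":[0,0,0]}])

```text
clock: 26.82
eef_pos: [0.503, 0.3494, 0.0359]
tool_rot: [0.039, 0.999, 0.001, 0.001]
ft_force: [1.3, -0.2, 5.9]
grip_width: 0.0068
```

```bash
python3 - <<'E'
from h import *
delta([0.5420,-0.0665,0.13],yawdown(182.9))
E
```

```text
from [0.503  0.3494 0.0359] yaw [ 1.7547e+02 -1.3000e-01  6.0000e-02] T [-0.0719 -0.4114 -0.0944] W [ 0.06  0.13 -7.43] F [ 1.3 -0.2  5.9] g 0.0068 t 26.82
```

send_rows(deltas=[{"grip":0,"translation":[0,0,-0.04],"twist":[0,0,0]},{"grip":0,"translation":[0,0,-0.095],"twist":[0,0,0]},{"grip":0,"translation":[-0.01,-0.06,-0.095],"twist":[0,0,-1]},{"grip":0,"translation":[-0.021,-0.12,-0.095],"twist":[0,0,-2]},{"grip":0,"translation":[-0.032,-0.18,-0.095],"twist":[0,0,-3.5]}])

```text
clock: 27.45
eef_pos: [0.52, 0.1659, 0.1307]
tool_rot: [0.008, 1.0, 0.001, 0.001]
ft_force: [0.4, -0.2, -1.3]
grip_width: 0.0067
```

```bash
python3 - <<'E'
from h import *
delta([0.5435,-0.0668,0.13],yawdown(182.9))
E
```

```text
from [0.52   0.1659 0.1307] yaw [ 1.7909e+02 -1.3000e-01  6.0000e-02] T [-0.0272 -0.2323  0.0005] W [ 0.06  0.13 -3.82] F [ 0.4 -0.2 -1.3] g 0.0067 t 27.45
```

send_rows(deltas=[{"grip":0,"translation":[-0.007,-0.06,0],"twist":[0,0,-1]},{"grip":0,"translation":[-0.014,-0.12,0],"twist":[0,0,-2]},{"grip":0,"translation":[-0.021,-0.18,0],"twist":[0,0.1,-3]},{"grip":0,"translation":[-0.0272,-0.2323,0],"twist":[0,0.1,-3.8]},{"grip":0,"translation":[-0.0272,-0.2323,0.02],"twist":[0,0.1,-3.8]}])

```text
clock: 28.08
eef_pos: [0.5451, -0.0709, 0.1116]
tool_rot: [-0.022, 1.0, -0.0, 0.002]
ft_force: [-0.2, 1.4, -1.9]
grip_width: 0.0066
```

send_rows(deltas=[{"grip":0,"translation":[0,0,0.02],"twist":[0,0,0]},{"grip":0,"translation":[0,0,0.036],"twist":[0,0,0]},{"grip":0,"translation":[0,0,0.036],"twist":[0,0,0]},{"grip":0,"translation":[0,0,0.036],"twist":[0,0,0]}])

```text
clock: 28.58
eef_pos: [0.5456, -0.0705, 0.076]
tool_rot: [-0.022, 1.0, -0.0, 0.003]
ft_force: [0.0, 0.3, -1.5]
grip_width: 0.007
```

```bash
python3 - <<'E'
from h import *
c=camera("wrist"); show(c,"w17",(180,130,460,400),2); 
for v in (140,100): held(c,.0241,v=v)
slots(c); o=bot.get_obs()
for r in (231,233,235,237): print(r,ray(c,[(319.5,r)],o["eef_pos"][2]-.0319)[0].round(4))
delta([0.5430,-0.0668,0.0399],yawdown(182.9))
E
```

```text
held world [544.22 -70.72] [52.   7.6] 2.63
in tool [ 0.0016 -0.0001 -0.0241] (309, 277, 20, 110)
held world [544.22 -70.86] [52.   7.8] 2.47
in tool [ 0.0016 -0.0002 -0.0241] (309, 277, 20, 110)
[538.35   1.35] [ 70.2 209.3] 2.63
[483.04 -51.65] [37.1 37.7] 2.64
[481.46 -51.44] [26.5 24. ] 68.96
231 [ 0.5175 -0.0714  0.0445]
233 [ 0.5186 -0.0713  0.0445]
235 [ 0.5197 -0.0713  0.0445]
237 [ 0.5209 -0.0712  0.0445]
from [ 0.5459 -0.0706  0.0764] yaw [-1.7743e+02 -3.4000e-01 -2.0000e-02] T [0.003  0.0039 0.0365] W [-0.04  0.34 -0.33] F [-0.7 -0.6 -1.8] g 0.0067 t 28.62
```

View pics/w17.png

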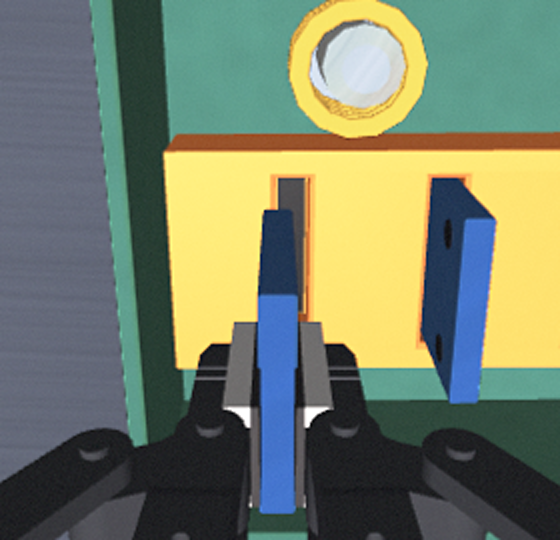

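send_rows(deltas=[{"grip":0,"translation":[0.0029,0.0037,0],"twist":[0,0.3,-0.35]},{"grip":0,"translation":[0.0029,0.0037,0.002],"twist":[0,0.3,-0.35]},{"grip":0,"translation":[0.0029,0.0037,0.003],"twist":[0,0.3,-0.35]},{"grip":0,"translation":[0.0029,0.0037,0.003],"twist":[0,0.3,-0.35]}])

```text
clock: 29.12
eef_pos: [0.5428, -0.067, 0.0733]
tool_rot: [-0.026, 1.0, -0.0, 0.0]
ft_force: [0.1, 0.4, -1.2]
grip_width: 0.0067
```

```bash
python3 - <<'E'
from h import *
c=camera("wrist"); show(c,"w18",(180,130,460,400),2); 
held(c,.0241)
slots(c); o=bot.get_obs()
for r in (231,233,235,237): print(r,ray(c,[(319.5,r)],o["eef_pos"][2]-.0319)[0].round(4))
delta([0.5430,-0.0668,0.0399],yawdown(182.9))
E
```

```text
held world [541.67 -67.2 ] [52.   7.6] 2.99
in tool [ 0.0012 -0.0001 -0.0241] (309, 277, 20, 110)
[538.4    1.38] [ 70.1 209.1] 2.99
[483.02 -51.77] [37.1 37.5] 85.76
[481.62 -51.55] [26.6 24.4] 64.56
231 [ 0.5146 -0.068   0.0414]
233 [ 0.5158 -0.068   0.0414]
235 [ 0.5169 -0.0679  0.0414]
237 [ 0.518  -0.0679  0.0414]
from [ 0.5428 -0.0671  0.0733] yaw [-1.7708e+02 -4.0000e-02 -4.0000e-02] T [-0.0001  0.0003  0.0334] W [-0.04  0.04  0.02] F [-0.2 -0.1 -1.1] g 0.0067 t 29.18
```

View pics/w18.png

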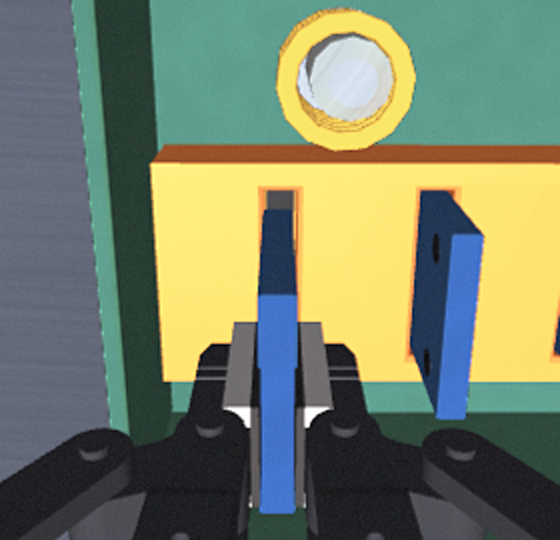

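send_rows(deltas=[{"grip":0,"translation":[0,0.0003,0.004],"twist":[0,0,0]},{"grip":0,"translation":[0,0.0003,0.008],"twist":[0,0,0]},{"grip":0,"translation":[0,0.0003,0.012],"twist":[0,0,0]},{"grip":0,"translation":[0,0.0003,0.016],"twist":[0,0,0]},{"grip":0,"translation":[0,0.0003,0.02],"twist":[0,0,0]}])

```text
clock: 29.8
eef_pos: [0.5428, -0.0668, 0.0529]
tool_rot: [-0.025, 1.0, -0.0, 0.0]
ft_force: [-0.1, -0.5, -2.0]
grip_width: 0.0069
```

send_rows(deltas=[{"grip":0,"translation":[0,0,0.006],"twist":[0,0,0]},{"grip":0,"translation":[0,0,0.011],"twist":[0,0,0]},{"grip":0,"translation":[0,0,0.0132],"twist":[0,0,0]},{"grip":0,"translation":[0,0,0.0142],"twist":[0,0,0]}])

```text
clock: 30.3
eef_pos: [0.5426, -0.0668, 0.0399]
tool_rot: [-0.025, 1.0, -0.0, 0.0]
ft_force: [-4.6, 0.7, 11.4]
grip_width: 0.0067
```

send_rows(deltas=[{"grip":0.25,"translation":[0,0,0],"twist":[0,0,0]},{"grip":0.3,"translation":[0,0,0],"twist":[0,0,0]},{"grip":0.3,"translation":[0,0,0],"twist":[0,0,0]}])

```text
clock: 30.68
eef_pos: [0.5427, -0.0668, 0.0399]
tool_rot: [-0.025, 1.0, -0.0, 0.0]
ft_force: [0.2, 0.0, 0.3]
grip_width: 0.0253
```

send_rows(deltas=[{"grip":0.3,"translation":[0,0,-0.04],"twist":[0,0,0]},{"grip":0.3,"translation":[0,0,-0.09],"twist":[0,0,0]},{"grip":0.2,"translation":[0.06,0,-0.12],"twist":[0,0,0]},{"grip":0.1,"translation":[0.11,0.02,-0.14],"twist":[0,0,0]},{"grip":0,"translation":[0.13,0.04,-0.14],"twist":[0,0,0]}])

```text
clock: 31.3
eef_pos: [0.4091, -0.0333, 0.1814]
tool_rot: [-0.025, 1.0, -0.0, 0.002]
ft_force: [0.6, 0.2, 0.5]
grip_width: 0.0002
```

```bash
python3 - <<'E'
from h import *
c=camera("top"); show(c,"t2",(180,190,480,345),2.6)
c=camera("scene"); show(c,"s2",(180,130,460,400),2.8); np.save("s2.npy",c,allow_pickle=True)
o=bot.get_obs(); print(o["joint_pos"],o["eef_pos"])
E
```

```text
[-7.89181173e-02  9.45768816e-02 -3.09579033e-01  1.16589641e+00
 -1.86284127e-04 -1.31399066e-01] [ 0.40861901 -0.03237127  0.18033577]
```

View pics/t2.png

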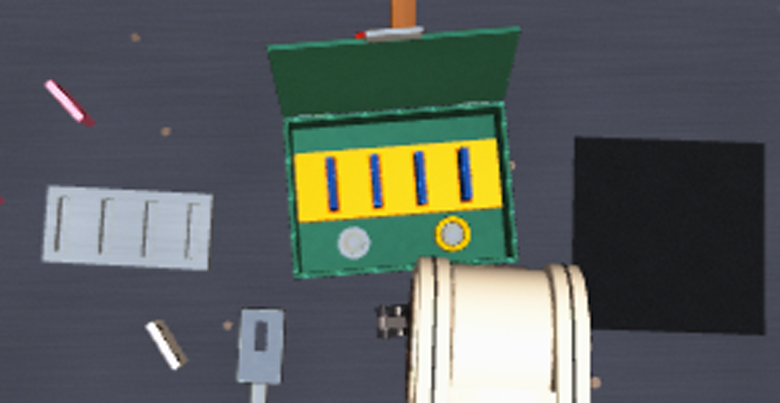

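View pics/s2.png

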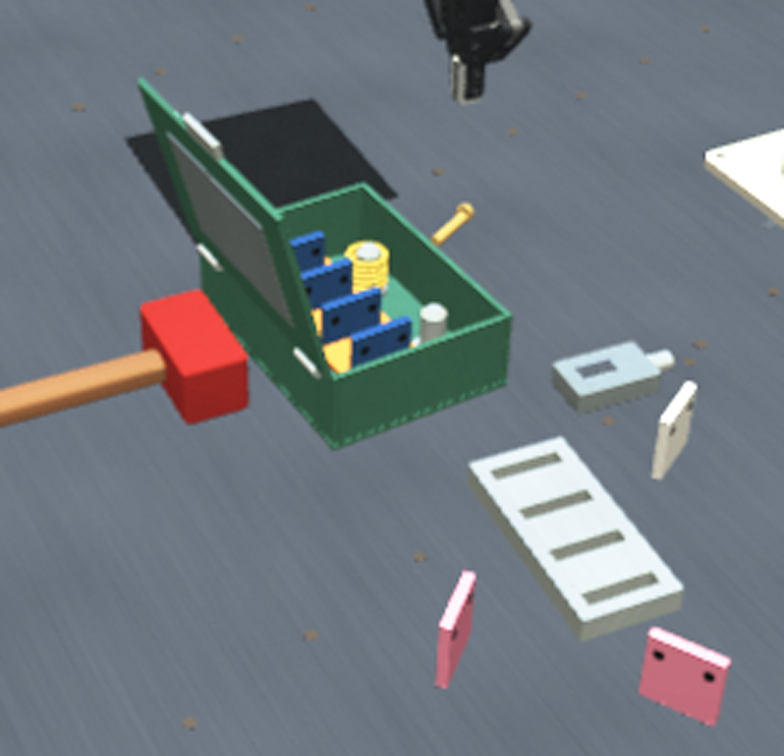

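```bash
cat >> h.py <<'E'
H=np.array([0.6045,0.0045,0.0705]); ux=np.array([np.cos(np.radians(2.93)),np.sin(np.radians(2.93)),0])
def lidp(th,r=.145,off=0.0):
    if th>np.pi/2:
        s=-.174*np.cos(th)+.006*np.sin(th)+.011; z=.145
    else:
        s=-r*np.cos(th)+.006*np.sin(th)+.011; z=r*np.sin(th)+.006*np.cos(th)
    return H+ux*(s+off)+np.array([0,0,z])
E
python3 - <<'E'
from h import *
print(lidp(1.9),lidp(1.57),lidp(1),lidp(0))
delta([0.702,0.0095,0.30],yawdown(182.9))
c=np.load("s2.npy",allow_pickle=True).item()
# predicted lid corners overlay for several angles
im=c["color"].copy(); uy=np.array([-ux[1],ux[0],0])
for th,col in ((1.75,(0,0,255)),(1.82,(255,0,255)),(1.9,(255,255,255))):
    P=[H+uy*s+(-ux*np.cos(th)+np.array([0,0,np.sin(th)]))*r for s,r in ((.111,0),(.111,.16),(-.111,.16),(-.111,0))]
    cv2.polylines(im,[proj(c,P).round().astype(int)],False,col,1)
c["color"]=im; show(c,"s2l",(210,140,360,300),4)
E
```

```text
[0.67733485 0.00822789 0.2155    ] [0.62136246 0.00536307 0.21550473] [0.54228643 0.00131574 0.19575511] [ 0.47067517 -0.00234953  0.0765    ]
from [ 0.4086 -0.0324  0.1803] yaw [-1.7699e+02 -4.0000e-02 -1.0000e-02] T [-0.2953  0.0264 -0.1195] W [-0.02  0.04  0.11] F [ 0.2 -0.6 -0.4] g 0.0001 t 31.4
```

View pics/s2l.png

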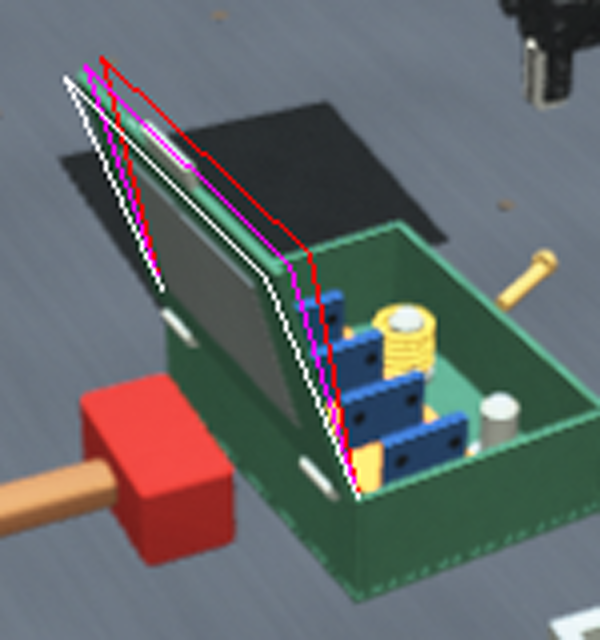

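send_rows(deltas=[{"grip":0,"translation":[0,0,-0.06],"twist":[0,0,0]},{"grip":0,"translation":[-0.01,0,-0.12],"twist":[0,0,0]},{"grip":0,"translation":[-0.06,0.005,-0.13],"twist":[0,0,0]},{"grip":0,"translation":[-0.11,0.01,-0.13],"twist":[0,0,0]},{"grip":0,"translation":[-0.17,0.015,-0.13],"twist":[0,0,0]}])

```text
clock: 32.02
eef_pos: [0.58, -0.0087, 0.3109]
tool_rot: [-0.026, 1.0, -0.0, 0.001]
ft_force: [1.1, 0.1, 0.3]
grip_width: 0.0001
```

```bash
python3 - <<'E'
from h import *
delta([0.702,0.0095,0.30],yawdown(182.9))
E
```

```text
from [ 0.58   -0.0087  0.3109] yaw [-1.7701e+02 -1.6000e-01 -4.0000e-02] T [-0.1228  0.0119  0.0112] W [-0.04  0.16  0.09] F [1.1 0.1 0.3] g 0.0001 t 32.02
```

send_rows(deltas=[{"grip":0,"translation":[-0.04,0.006,0],"twist":[0,0,0]},{"grip":0,"translation":[-0.08,0.012,0],"twist":[0,0,0]},{"grip":0,"translation":[-0.11,0.012,0],"twist":[0,0,0]},{"grip":0,"translation":[-0.123,0.012,0],"twist":[0,0,0]},{"grip":0,"translation":[-0.123,0.012,0],"twist":[0,0,0]}])

```text
clock: 32.65
eef_pos: [0.7036, 0.0094, 0.3084]
tool_rot: [-0.026, 1.0, -0.0, 0.0]
ft_force: [0.0, 0.1, 0.2]
grip_width: 0.0001
```

```bash
python3 - <<'E'
from h import *
print(bot.get_obs()["joint_pos"].round(3))
delta([0.702,0.0095,0.2155],yawdown(182.9))
c=camera("scene"); show(c,"s3",(180,60,420,300),2.5)
E
```

```text
[ 1.400e-02  7.200e-01  9.630e-01  1.813e+00 -1.000e-03 -3.800e-02]
from [0.7036 0.0094 0.3084] yaw [-1.7701e+02 -4.0000e-02 -5.0000e-02] T [0.0016 0.0003 0.0929] W [-0.05  0.04  0.09] F [0.  0.1 0.2] g 0.0001 t 32.65
```

View pics/s3.png

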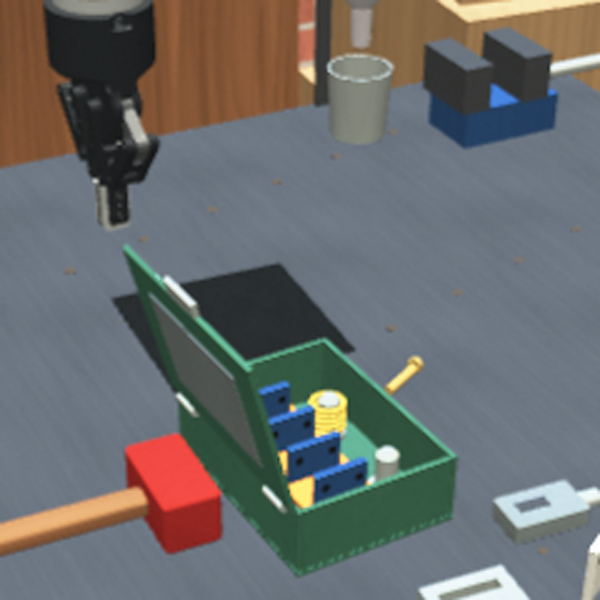

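send_rows(deltas=[{"grip":0,"translation":[0.001,0,0.03],"twist":[0,0,0]},{"grip":0,"translation":[0.001,0,0.06],"twist":[0,0,0]},{"grip":0,"translation":[0.001,0,0.085],"twist":[0,0,0]},{"grip":0,"translation":[0.001,0,0.093],"twist":[0,0,0]},{"grip":0,"translation":[0.001,0,0.093],"twist":[0,0,0]}])

```text
clock: 33.33
eef_pos: [0.7016, 0.0091, 0.2167]
tool_rot: [-0.026, 1.0, -0.0, 0.0]
ft_force: [0.3, 0.1, 0.1]
grip_width: -0.0002
```

```bash
python3 - <<'E'
from h import *
print(bot.get_obs()["joint_pos"].round(3))
delta(lidp(1.57),yawdown(182.9))
c=camera("scene"); show(c,"s4",(180,60,420,300),2.5)
E
```

```text
[ 1.300e-02  6.790e-01  6.510e-01  1.542e+00 -1.000e-03 -3.900e-02]
from [0.7016 0.0091 0.2167] yaw [-1.7703e+02 -6.0000e-02 -5.0000e-02] T [0.0803 0.0005 0.0011] W [-0.05  0.06  0.07] F [0.3 0.1 0.1] g -0.0002 t 33.33
```

View pics/s4.png

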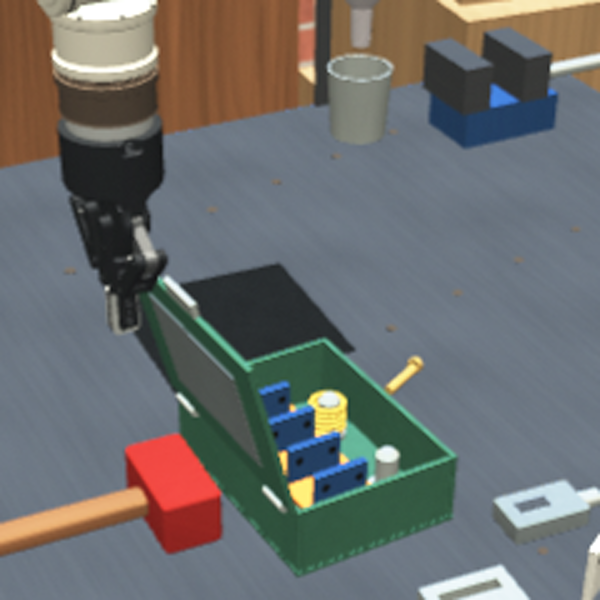

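send_rows(deltas=[{"grip":0,"translation":[0.01,0,0],"twist":[0,0,0]},{"grip":0,"translation":[0.02,0,0],"twist":[0,0,0]},{"grip":0,"translation":[0.03,0,0],"twist":[0,0,0]},{"grip":0,"translation":[0.04,0,0],"twist":[0,0,0]},{"grip":0,"translation":[0.05,0,0],"twist":[0,0,0]}])

```text
clock: 34.0
eef_pos: [0.6545, 0.0065, 0.2208]
tool_rot: [-0.026, 1.0, -0.0, 0.005]
ft_force: [3.0, -0.1, 2.3]
grip_width: 0.0001
```

```bash
python3 - <<'E'
from h import *
delta(lidp(1.57),yawdown(182.9))
c=camera("scene"); show(c,"s5",(180,60,420,300),2.5)
E
```

```text
from [0.6545 0.0065 0.2208] yaw [-1.7702e+02 -6.2000e-01 -4.0000e-02] T [0.0332 0.0005 0.0049] W [-0.07  0.62  0.08] F [ 3.  -0.1  2.3] g 0.0001 t 34.0
```

View pics/s5.png

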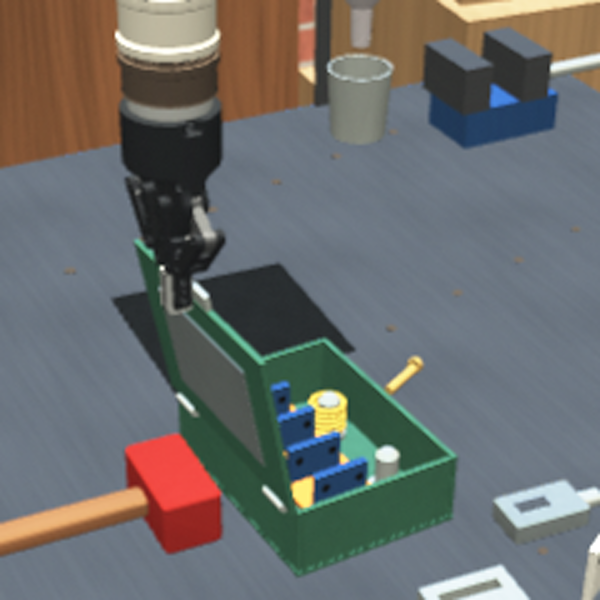

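```bash
cat >> h.py <<'E'
def seq(ths,off=0.0,r=.145,dz=0):
    o=bot.get_obs(); r0=R.from_quat(o["tool_rot"]); w=(r0.inv()*yawdown(182.9)).as_rotvec(degrees=True)
    print("t",round(o["clock"],2),"F",o["ft_force"].round(1),"pos",o["eef_pos"].round(4),"W",w.round(1))
    for t in ths: print(round(t,2),r0.inv().apply(lidp(t,r,off)+[0,0,dz]-o["eef_pos"]).round(4))
E
python3 - <<'E'
from h import *
seq([1.65,1.57,1.50,1.43,1.36])
E
```

```text
t 34.05 F [1.7 0.8 1.1] pos [0.6532 0.0065 0.2209] W [-0.1  0.5  0.1]
1.65 [0.018  0.0005 0.0052]
1.57 [0.0319 0.0005 0.0051]
1.5 [0.042  0.0005 0.0049]
1.43 [0.0522 0.0005 0.0055]
1.36 [0.0623 0.0005 0.0068]
```

send_rows(deltas=[{"grip":0,"translation":[0.01,0,0.003],"twist":[0,0.5,0]},{"grip":0,"translation":[0.018,0,0.005],"twist":[0,0.5,0]},{"grip":0,"translation":[0.025,0,0.005],"twist":[0,0.5,0]},{"grip":0,"translation":[0.032,0,0.005],"twist":[0,0.5,0]},{"grip":0,"translation":[0.042,0,0.005],"twist":[0,0.5,0]}])

```text
clock: 34.67
eef_pos: [0.6109, 0.0043, 0.2154]
tool_rot: [-0.026, 1.0, -0.001, 0.0]
ft_force: [2.0, 0.3, 1.1]
grip_width: -0.0002
```

```bash
python3 - <<'E'
from h import *
seq([1.43,1.36,1.29,1.22,1.15])
c=camera("scene"); show(c,"s6",(180,60,420,300),2.5)
E
```

```text
t 34.67 F [2.  0.3 1.1] pos [0.6109 0.0043 0.2154] W [-0.1  0.   0.1]
1.43 [0.0098 0.0005 0.0005]
1.36 [0.0199 0.0005 0.0018]
1.29 [0.0298 0.0006 0.0039]
1.22 [0.0396 0.0006 0.0066]
1.15 [0.0492 0.0006 0.0101]
```

View pics/s6.png

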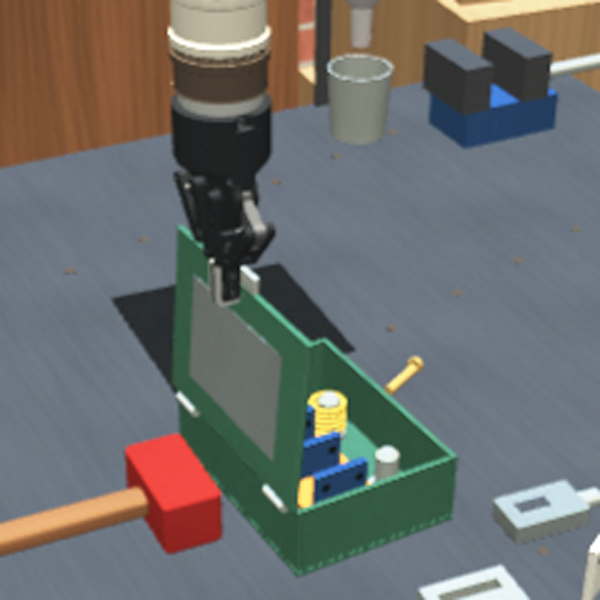

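send_rows(deltas=[{"grip":0,"translation":[0.01,0,0.0005],"twist":[0,0,0]},{"grip":0,"translation":[0.02,0,0.002],"twist":[0,0,0]},{"grip":0,"translation":[0.03,0,0.004],"twist":[0,0,0]},{"grip":0,"translation":[0.0395,0,0.0065],"twist":[0,0,0]},{"grip":0,"translation":[0.049,0,0.01],"twist":[0,0,0]}])

```text
clock: 35.35
eef_pos: [0.5599, 0.0017, 0.2053]
tool_rot: [-0.026, 1.0, -0.001, -0.001]
ft_force: [2.6, 0.7, 0.2]
grip_width: -0.0
```

```bash
python3 - <<'E'
from h import *
seq([1.08,1.01,.94,.87,.80])
c=camera("scene"); show(c,"s7",(180,60,420,300),2.5)
E
```

```text
t 35.35 F [2.6 0.7 0.2] pos [0.5599 0.0017 0.2053] W [-0.1 -0.1  0.1]
1.08 [0.0073 0.0006 0.0041]
1.01 [0.0163 0.0006 0.0088]
0.94 [0.0249 0.0006 0.0142]
0.87 [0.0332 0.0006 0.0201]
0.8 [0.041  0.0006 0.0266]
```

View pics/s7.png

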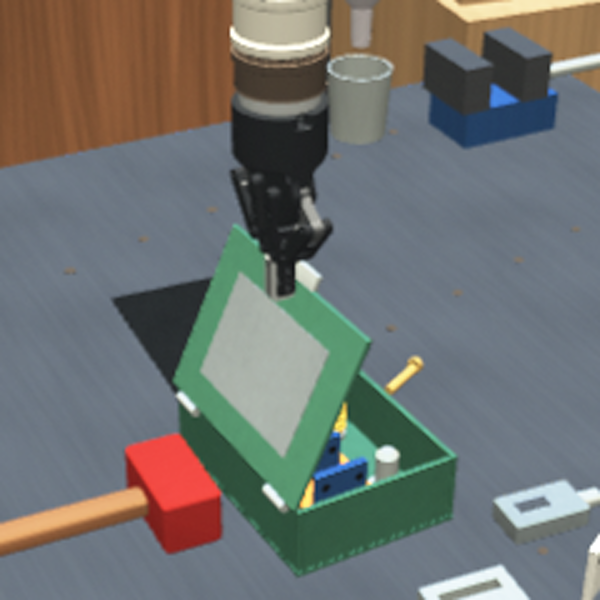

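Tracking nicely.

send_rows(deltas=[{"grip":0,"translation":[0.0075,0,0.004],"twist":[0,0,0]},{"grip":0,"translation":[0.0165,0,0.009],"twist":[0,0,0]},{"grip":0,"translation":[0.025,0,0.014],"twist":[0,0,0]},{"grip":0,"translation":[0.033,0,0.02],"twist":[0,0,0]},{"grip":0,"translation":[0.041,0,0.0265],"twist":[0,0,0]}])

```text
clock: 36.02
eef_pos: [0.5167, -0.0006, 0.178]
tool_rot: [-0.026, 1.0, -0.001, -0.002]
ft_force: [1.1, -0.1, 1.1]
grip_width: 0.0003
```

```bash
python3 - <<'E'
from h import *
seq([.74,.68,.62,.56,.50])
E
```

```text
t 36.02 F [ 1.1 -0.1  1.1] pos [ 0.5167 -0.0006  0.178 ] W [-0.1 -0.2  0.1]
0.74 [0.004  0.0006 0.0053]
0.68 [0.01   0.0006 0.0117]
0.62 [0.0155 0.0006 0.0184]
0.56 [0.0206 0.0006 0.0255]
0.5 [0.0253 0.0006 0.0328]
```

send_rows(deltas=[{"grip":0,"translation":[0.004,0,0.0055],"twist":[0,0,0]},{"grip":0,"translation":[0.01,0,0.0115],"twist":[0,0,0]},{"grip":0,"translation":[0.0155,0,0.0185],"twist":[0,0,0]},{"grip":0,"translation":[0.0205,0,0.0255],"twist":[0,0,0]},{"grip":0,"translation":[0.0255,0,0.033],"twist":[0,0,0]}])

```text
clock: 36.65
eef_pos: [0.4907, -0.0019, 0.1445]
tool_rot: [-0.026, 1.0, -0.001, -0.002]
ft_force: [0.9, -0.3, 0.6]
grip_width: -0.0002
```

```bash
python3 - <<'E'
from h import *
seq([.45,.40,.35,.30,.25])
E
```

```text
t 36.65 F [ 0.9 -0.3  0.6] pos [ 0.4907 -0.0019  0.1445] W [-0.1 -0.2  0.1]
0.45 [0.0029 0.0006 0.0056]
0.4 [0.0062 0.0006 0.0121]
0.35 [0.0091 0.0006 0.0187]
0.3 [0.0117 0.0006 0.0255]
0.25 [0.0139 0.0006 0.0324]
```

send_rows(deltas=[{"grip":0,"translation":[0.003,0,0.0055],"twist":[0,0,0]},{"grip":0,"translation":[0.006,0,0.012],"twist":[0,0,0]},{"grip":0,"translation":[0.009,0,0.0185],"twist":[0,0,0]},{"grip":0,"translation":[0.0115,0,0.0255],"twist":[0,0,0]},{"grip":0,"translation":[0.014,0,0.0325],"twist":[0,0,0]}])

```text
clock: 37.28
eef_pos: [0.4764, -0.0027, 0.1116]
tool_rot: [-0.026, 1.0, -0.001, -0.002]
ft_force: [-0.6, 0.7, 1.8]
grip_width: 0.0002
```

```bash
python3 - <<'E'
from h import *
seq([.22,.19,.16,.13,.10])
c=camera("scene"); show(c,"s8",(180,60,420,300),2.5)
E
```

```text
t 37.27 F [-0.6  0.7  1.8] pos [ 0.4764 -0.0027  0.1116] W [-0.1 -0.2  0.1]
0.22 [0.0009 0.0006 0.0036]
0.19 [0.0019 0.0006 0.0078]
0.16 [0.0029 0.0006 0.0121]
0.13 [0.0036 0.0006 0.0163]
0.1 [0.0043 0.0006 0.0206]
```

View pics/s8.png

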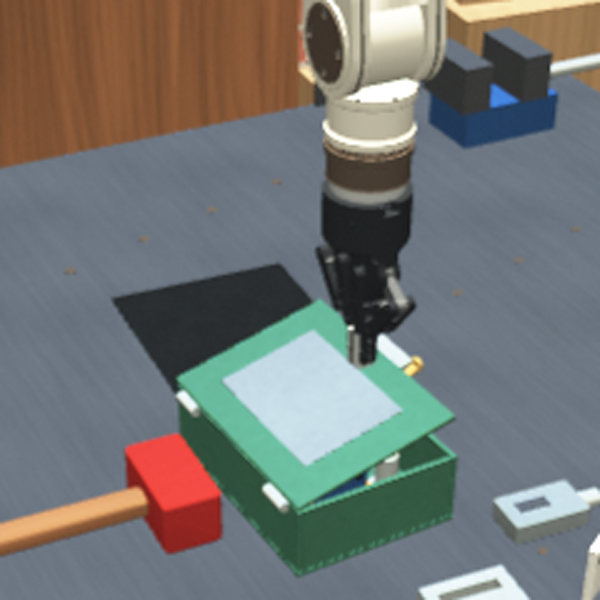

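send_rows(deltas=[{"grip":0,"translation":[0.001,0,0.0035],"twist":[0,0,0]},{"grip":0,"translation":[0.002,0,0.008],"twist":[0,0,0]},{"grip":0,"translation":[0.003,0,0.012],"twist":[0,0,0]},{"grip":0,"translation":[0.0035,0,0.016],"twist":[0,0,0]},{"grip":0,"translation":[0.0045,0,0.02],"twist":[0,0,0]}])

```text
clock: 37.95
eef_pos: [0.4712, -0.003, 0.0906]
tool_rot: [-0.026, 1.0, -0.001, -0.002]
ft_force: [0.6, 0.7, 1.0]
grip_width: -0.0001
```

send_rows(deltas=[{"grip":0,"translation":[0.0005,0,0.0025],"twist":[0,0,0]},{"grip":0,"translation":[0.0005,0,0.005],"twist":[0,0,0]},{"grip":0,"translation":[0.0005,0,0.0075],"twist":[0,0,0]},{"grip":0,"translation":[0.0005,0,0.009],"twist":[0,0,0]},{"grip":0,"translation":[0.0005,0,0.0105],"twist":[0,0,0]}])

```text
clock: 38.58
eef_pos: [0.4705, -0.003, 0.0799]
tool_rot: [-0.026, 1.0, -0.001, -0.003]
ft_force: [-1.6, 0.1, 1.4]
grip_width: 0.0001
```

send_rows(deltas=[{"grip":0,"translation":[0,0,0.001],"twist":[0,0,0]},{"grip":0,"translation":[0,0,0.002],"twist":[0,0,0]},{"grip":0,"translation":[0,0,0.003],"twist":[0,0,0]}])

```text
clock: 38.95
eef_pos: [0.4704, -0.0031, 0.0768]
tool_rot: [-0.026, 1.0, -0.001, -0.003]
ft_force: [-1.3, -0.6, 1.9]
grip_width: -0.0004
```

send_rows(deltas=[{"grip":0,"translation":[0,0,0.0005],"twist":[0,0,0]},{"grip":0,"translation":[0,0,0.001],"twist":[0,0,0]},{"grip":0,"translation":[0,0,0.0015],"twist":[0,0,0]}])

```text
clock: 39.33
eef_pos: [0.4704, -0.0031, 0.0765]
tool_rot: [-0.026, 1.0, -0.001, -0.002]
ft_force: [-5.3, -0.7, 12.9]
grip_width: 0.0
```

send_rows(deltas=[{"grip":0,"translation":[0,0,0.001],"twist":[0,0,0]},{"grip":0,"translation":[0,0,0.0015],"twist":[0,0,0]},{"grip":0,"translation":[0,0,0],"twist":[0,0,0]},{"grip":0,"translation":[0,0,-0.01],"twist":[0,0,0]},{"grip":0,"translation":[0,0,-0.05],"twist":[0,0,0]}])

```text
clock: 39.95
eef_pos: [0.4687, -0.003, 0.1252]
tool_rot: [-0.026, 1.0, -0.0, -0.005]
ft_force: [1.3, -0.4, 0.3]
grip_width: 0.0001
```

send_rows(deltas=[{"grip":0,"translation":[0,0,-0.06],"twist":[0,0,0]},{"grip":0,"translation":[0.06,0,-0.1],"twist":[0,0,0]},{"grip":0,"translation":[0.1,0,-0.12],"twist":[0,0,0]},{"grip":0,"translation":[0.1,0,-0.12],"twist":[0,0,0]}])

```text
clock: 40.45
eef_pos: [0.3692, -0.0081, 0.2489]
tool_rot: [-0.026, 1.0, -0.001, -0.003]
ft_force: [0.8, -0.5, -0.7]
grip_width: -0.0001
```

```bash
python3 - <<'E'
from h import *
c=camera("scene"); uy=np.array([-ux[1],ux[0],0])
show(c,"s9",(210,140,390,300),4)
for th in (0,.03):
  P=[H+uy*s+(-ux*np.cos(th)+np.array([0,0,np.sin(th)]))*.16+[0,0,.006] for s in (.111,-.111)]; print(th,proj(c,P).round(1))
c=camera("top"); show(c,"t9",(180,190,480,345),2.6)
print(bot.get_obs()["eef_pos"],bot.get_obs()["ft_force"],bot.get_obs()["clock"])
E
```

```text
0 [[362.9 239.1]
 [309.6 191.8]]
0.03 [[363.1 237.3]
 [309.6 190.1]]
[ 0.37080186 -0.00799879  0.24690139] [0.19145488 0.67445807 0.01380852] 40.55
```

View pics/s9.png

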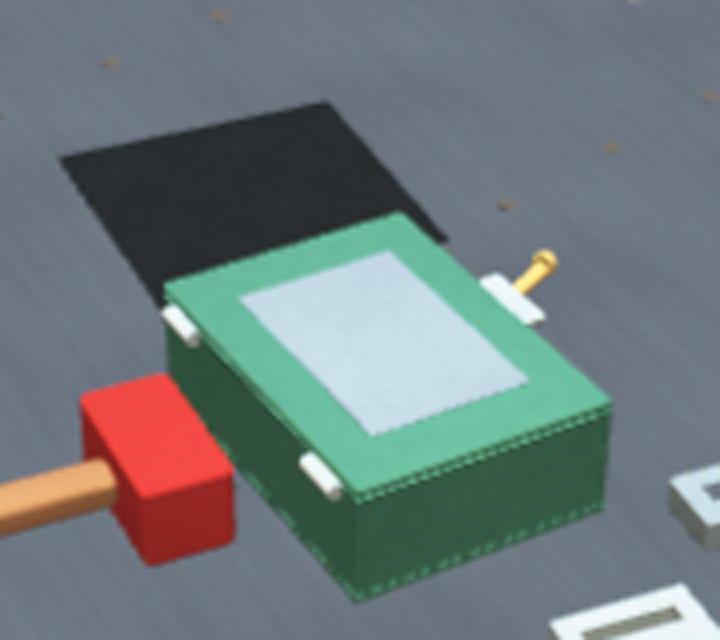

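View pics/t9.png

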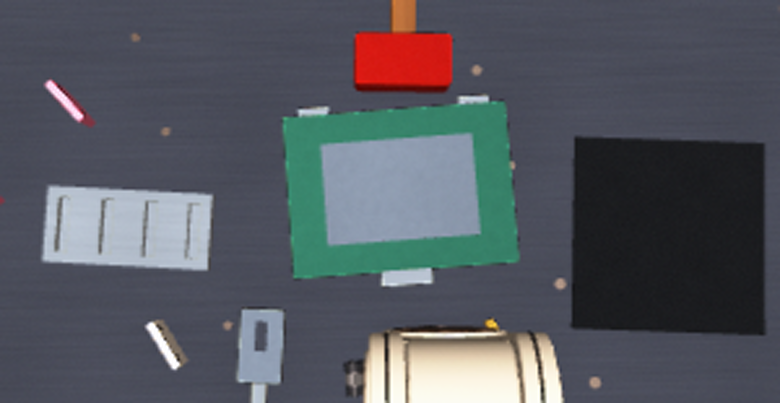

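```bash
python3 - <<'E'
from workcell import bot
print(bot.job_done())
E
```

```text
the job is handed in; nothing more can be done
None
```

The latch kit is packed and the lid is closed; I handed the job in at about 40.6 s of the 210 s allowed.

- **Springs:** only one yellow spring was on the shelf. I slipped it over the right-hand post (robot's view), and the later wrist views show it around the post, down at the seat.
- **Plates:** all four blue plates went into their own slots. Each met the slot floor within about 0.2 mm of the expected height, with 11–21 N of contact, and the top view showed all four in the block.
- **Lid:** I lowered it slowly with closed fingers at about 1–3 N. It stopped where the closed lid's top should be (0.0765 m), with 13 N of resistance. After I moved the arm away, the scene and top pictures show it flat on the case, with its near corner within about 1.5 px of the predicted closed position.
- **Left alone:** the latch body, brass pin, mallet and the pink and white look-alikes were not touched.

Two things did not go as planned. The wrist's last joint hit its range limit once on the way to the rack, so I used the half-turned grasp for the plates. The fourth plate overshot its hover point by about 4 mm and was corrected before insertion. The top camera put the rack and slots 2–4 mm off from the wrist camera; I used the wrist camera and every part seated. No check failed at the end.

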